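# Clamp the split mould shut in the bench quick clamp

## Task

Stand the loose front half of the wooden glass-blowing mould in the bed of the bench clamp, upright and with its hollow facing the other half, and let go of it. Then squeeze the clamp's orange trigger again and again until the sliding jaw holds the two halves shut with about 15 newtons (less than 8 is loose, more than 25 splits the wood), and let the trigger go; move the jaw only by the trigger, never by pushing on it, and leave everything else on the bench where it is.

Things in the scene. Friction and masses are not known exactly. Their poses are not given: they have to be found in the camera images.
- front_half: Front half of the split mould, loose on the bench, standing upright: brown wood block with thin brass bands, 60 (its x) x 30 (its y) x 70 mm high, 0.1 to 0.21 kg. Its hollow (36 wide, 18 deep, open at the top) is in the +y face. Origin: centre of the underside. The plain 60 mm width between its two x sides is the easy grasp.
- front_half_face (a point): Centre of the front half's parting face (the face with the hollow): 15 mm along its +y and 35 mm above its underside.
- rear_half_face (a point): Centre of the parting face of the rear half, the same block mirrored, which stands loose in the clamp bed 0 to 4 mm from the fixed jaw with its hollow looking to the clamp's -y. Origin 35 mm above the bed; it slides back when pressed. With the mould shut this point and front_half_face coincide.
- clamp: Green bench quick clamp, bolted down. Origin: on the bench under the fixed jaw's face; y along the bar, +y to the handle, -y to the sliding jaw, z up. Bed for the mould: y -140 to 0, two steel rails, top z 45; flared dark guides, inner faces x +-32 (2 mm play each side), up to z 67. Fixed jaw face y 0, its top z 105. Housing y 14 to 125, top z 62. Fixed upright black handle: y 94 to 112, x +-18, top z 165.
- jaw: Sliding jaw on its bar (bar along clamp y, low between the bed rails and out behind the housing), top z 105. Only the trigger draws it, to clamp +y and never back: about 7.5 mm a full stroke, less for a part stroke after letting the trigger back; 3 to 7 full strokes to grip. It carries a sprung orange pad (46 wide, z 52 to 102; about 5 N per mm).
- jaw_pad (a point): Centre of the orange pad's face on the sliding jaw, looking to clamp +y; at the start 54 to 78 mm from the rear half's face, at clamp y -108 to -88. With the mould shut it bears at y about -60.
- trigger_bar (a point): Centre of the round orange crossbar (18 mm thick, 46 mm long along clamp x) at the top of the trigger, at clamp y 59, z 140 when released. Squeezing pulls it towards the black handle (clamp +y), at most 18 mm; outer faces of bar and handle are then 44 mm apart, 62 mm released. The handle does not give: either one finger pushes the bar while the other stays clear of the handle, or the hand follows.
- trigger (a joint): Trigger angle, rad: 0 released, 0.225 fully squeezed (80 mm arm); it springs back. Sideways force on the smooth bar: 6 to 7.5 N in strokes that only move jaw and mould; with the mould shut it rises about 0.5 N per newton of clamping. Clamping eases a little on letting go: 12 N on the bar leaves about 10 N on the mould, 14 N 13 N, 16 N 17 N; 18 N splits the wood. Squeeze slowly.
- jacks: Bystander: steel glass-blower's jacks, 270 mm long, lying flat.
- paddle: Bystander: wooden paddle, 260 mm long, dark blade, lying flat.
- ladle: Bystander: round wooden shaping ladle, 96 mm across, 55 high, with a handle.
- wax: Bystander: yellow wax cake, 64 mm across, 28 high.
- tumbler: Bystander: green glass tumbler, 68 mm across, 85 high, standing.
- brush: Bystander: flat brush lying on the bench.
- optic: Bystander: brass optic cone, 72 mm across, 52 high.
Not all that is in view belongs to the job. Leave any turquoise look-alike of the front_half alone. Leave any green or purple look-alike of the part that bears rear_half_face alone.

How it is judged:
By the outcome, as a careful person would: the job done as asked, in the order asked, and still so for the second after the job is handed in, with the robot touching nothing.
It also fails if it takes over 70 s, if anything falls off the work surface, if the arm or the gripper's body presses on something with over 40 N, if the wrist force passes 120 N, or if a joint passes its speed limit or range.

## Robot

A 6-joint arm with a two-finger parallel gripper is mounted at the origin on the work surface. World frame = base frame: x ahead of the robot, y to its left, z up, the work surface at z = 0. Lengths are in m, angles in rad, forces in N, time in s.
With the tool pointing down it reaches from about 0.35 to 0.975 m from the base axis. Payload 4.9 kg.
Tool frame: the origin (TCP) lies on the centre line of the jaws, within the pads' length; the fingertips stand 14 mm ahead of it and the grasp point (between the pads) lies 5 mm behind it; y points along the fingers, z is the direction in which the jaws open and shut, and the axes are right-handed (so a half turn about y gives the same grasp; the last joint's range is limited). The gripper opens to 85 mm and grips with 20 to 120 N. Pads are 22 mm wide; open, the fingers measure 114 mm over their backs; the gripper's body (76 mm by 85 mm) begins 54 mm behind the grasp point. The pads swing forward as they close: fully open they stand 13 mm farther back than shut.
Start: joints at [-1.428, 0.053, 1.613, -0, 1.476, -0.119], TCP at [0.162, -0.604, 0.245] pointing down, gripper open.
Joint ranges: [-3.01, 3.01], [-1.01, 2.22], [0.06, 2.58], [-1.02, 4.17], [0.09, 2.62], [-3.14, 3.14]. Speed limits (rad/s): [2.57, 2.57, 3.14, 3.14, 3.14, 3.14].

## Interface

Orientations are given as a rotation vector (axis times angle).
In Python, from station import ctrl gives the robot as it stands.
- The arm moves only by the tool servo_tool, never from a script. Its arguments are lists of equal length, an entry for each row: "delta_pos": the shift along the tool's x, y, z in m, a list of three; "dr": the turn, a rotation vector about the tool's x, y, z in degrees, a list of three; "grip": the opening, from 0 (shut) to 1 (fully open). In form: {"delta_pos": [[x, y, z], ...], "dr": [[rx, ry, rz], ...], "grip": [grip, ...]}. A call has 1 to 5 rows; each row shifts and turns the pose as measured when the row begins, along the tool's axes as they then stand; what a row does not reach is not made up. A row lasts 1/8 s, in which the tool goes at most 62.5 mm and 10.7 degrees, less where a joint would pass 70% of its speed; a pose out of reach is approached as far as the arm can. A call is refused whole if a number of a shift passes 0.0625 or a number of a turn 10.7, either way. A call with a gripper value outside its range is refused whole. The fingers move at their own pace and stop on an object; "grip_force" is the grip in N (left out, the last holds). Time passes only in rows, so rows that do not move let the fingers close. It gives the time, the measured TCP pose, the force and the opening at its end, in the units of the state.
- ctrl.get_obs(): the state, without advancing time (a new reading comes with each control period).
- ctrl.get_image(name): name is "scene" or "top" or "wrist"; returns the picture (420x560x3 uint8, red, green, blue); there is no depth.
- ctrl.camera_params(name): a dict with "fovy" (degrees; the focal length in pixels is half the picture's height over the tangent of half this angle, whatever the lens; pixels are square), "cx", "cy" (the principal point, pixels), "eye" and "rotation" of the camera in the world. Camera axes: x right, y down, z forward; pixel columns grow to the right and rows downward; lengths in m; the calibration is good to about 2 mm. A picture is of the moment at which its call begins: read the wrist's pose just before it. camera_params takes no time and is no camera call; for the wrist camera it gives the pose at the moment of the call.
- ctrl.finish_job(): hands the job in, once; it reports no verdict.
Trained networks look in the newest picture that a camera, given by its name, has taken for a name from the list of things; names that differ only in an ending like _2 or _b are one class to them, and where a whole thing is asked for, a point or a joint stands for the part that bears it (a point fixed in the world has none). Each returns a list of dicts, best first, with "score" (0 to 1); they miss things now and then, are a little off and sometimes report something else, mostly with a low value. They report only what shows in the picture. A call takes as long as a camera call. They do not tell look-alikes from the thing itself.
- ctrl.masks_of(camera, label): "pixels" (420x560 bool, what is visible of it) and "extent" ([left, top, right, bottom] in pixels, round what is visible of it).
The state is a dict: "t": time; "q": joint angles; "dq": joint speeds; "effort": joint torques, N m; "tool_pos": TCP position; "tool_rot": TCP orientation; "contact_force": force on the tool from outside, world axes, zero at the start; "wrist_torque": the same for the moment, N m; "opening": finger opening in m.
Only numpy, scipy, OpenCV 4.12 (cv2) and the standard library are available. Lean on these libraries where they do the work, as an engineer would, in place of code of your own. Each camera call takes 0.05 s, during which the arm holds its last target.

## Working session

There is one attempt and no reset: what is moved stays moved. The work goes in short steps, Python scripts to look and compute and a tool call to move; the robot and the scene stay as the last step left them, time stands still between calls to the robot, and variables do not carry over. Pictures are saved under pics/ and viewed, and the job is handed in when it is done.

Besides the shell and the picture viewer there is one more tool, called after "Request:" by a JSON object that holds its "name" and its "arguments", one argument or row to a line. servo_tool: Moves the arm, as the interface text tells. Its arguments: {"type":"object","properties":{"delta_pos":{"type":"array","items":{"type":"array","items":{"type":"number"}}},"dr":{"type":"array","items":{"type":"array","items":{"type":"number"}}},"grip":{"type":"array","items":{"type":"number"}},"grip_force":{"type":"number"}},"required":["delta_pos","dr","grip"]}

```bash
ls; mkdir -p pics
python3 - <<'E'
from station import ctrl
import cv2
o=ctrl.get_obs();print(o)
for n in("scene","top","wrist"):
    p=ctrl.camera_params(n);print(n,p)
    im=ctrl.get_image(n);cv2.imwrite(f"pics/a_{n}.png",im[:,:,::-1])
E
```

```text
pics
{'t': 0.0, 'q': array([-1.42801662e+00,  5.33682370e-02,  1.61431551e+00,  3.47034070e-05,
        1.47602934e+00, -1.19020083e-01]), 'dq': array([ 0.00045943,  0.00053839, -0.000537  , -0.0017286 , -0.00153601,
        0.00090888]), 'effort': array([-2.57844498e-03, -3.93696249e+01, -3.70175493e+01, -4.14195811e-04,
        7.14401656e-03,  1.53314852e-05]), 'tool_pos': array([ 0.16167193, -0.60309625,  0.2440431 ]), 'tool_rot': array([-0.27405137,  2.08395129, -2.07949848]), 'contact_force': array([-0.58151541,  0.11454788,  1.04203792]), 'wrist_torque': array([0.00444682, 0.01478647, 0.03573094]), 'opening': 0.08541137028018074}
scene {'fovy': 44.30314031965857, 'cx': 276.217008794651, 'cy': 214.79410176153837, 'eye': array([ 1.61843033, -0.07108259,  0.91597795]), 'rotation': array([-1.67994735, -1.66788466,  0.83582867])}
top {'fovy': 43.59642675482012, 'cx': 290.075535638253, 'cy': 213.0729252515445, 'eye': array([ 0.31791075, -0.05987379,  1.4917551 ]), 'rotation': array([-2.15386158,  2.11135043, -0.19669182])}
wrist {'fovy': 69.73634473409219, 'cx': 280.48553614860793, 'cy': 209.54541121216164, 'eye': array([ 0.24203614, -0.58223183,  0.37252953]), 'rotation': array([ 2.27301564, -1.74449804, -0.29473401])}
```

View pics/a_scene.png

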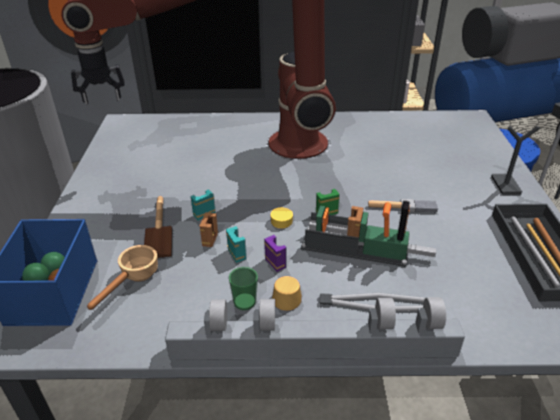

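View pics/a_top.png

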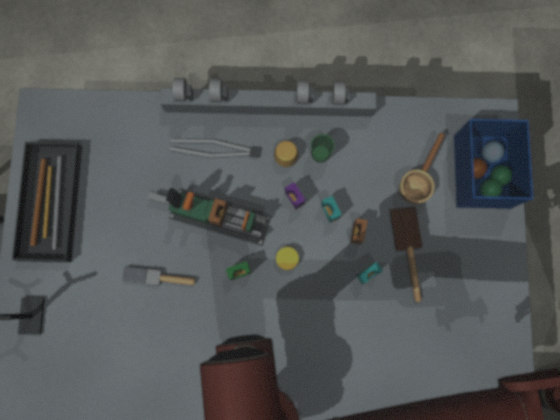

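View pics/a_wrist.png

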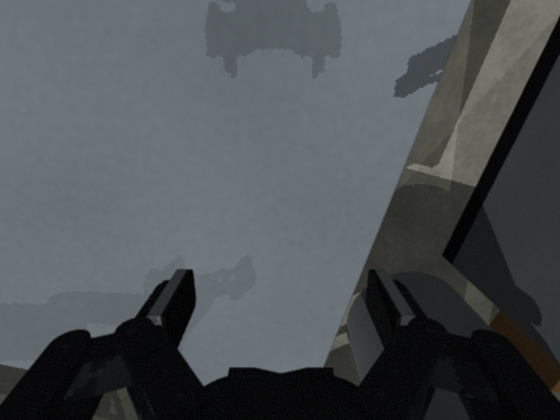

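```bash
cat > h.py <<'E'
import numpy as np,cv2
from scipy.spatial.transform import Rotation as R
from station import ctrl
def K(p):
    f=210/np.tan(np.radians(p['fovy']/2));return np.array([[f,0,p['cx']],[0,f,p['cy']],[0,0,1]])
def proj(p,X):
    X=np.atleast_2d(X);c=(X-p['eye'])@R.from_rotvec(p['rotation']).as_matrix()
    return c[:,:2]/c[:,2:]*K(p)[0,0]+[p['cx'],p['cy']]
def ray(p,uv,z):
    uv=np.atleast_2d(uv);f=K(p)[0,0]
    d=np.c_[(uv-[p['cx'],p['cy']])/f,np.ones(len(uv))]@R.from_rotvec(p['rotation']).as_matrix().T
    return p['eye']+d*((z-p['eye'][2])/d[:,2])[:,None]
def crop(im,x0,y0,x1,y1,s,name):
    cv2.imwrite(name,cv2.resize(im[y0:y1,x0:x1,::-1],None,fx=s,fy=s,interpolation=cv2.INTER_CUBIC))
E
python3 - <<'E'
from h import *
im=cv2.imread('pics/a_top.png')[:,:,::-1]; crop(im,140,170,400,300,3,'pics/b_top.png')
im=cv2.imread('pics/a_scene.png')[:,:,::-1]; crop(im,180,180,450,310,2.9,'pics/b_scene.png')
p=ctrl.camera_params('top')
for l in('front_half','clamp','rear_half_face','jaw','trigger_bar'):
    for m in ctrl.masks_of('top',l):
        ys,xs=np.nonzero(m['pixels']);print(l,round(m['score'],2),m['extent'],len(xs),ray(p,[xs.mean(),ys.mean()],0.05).round(3))
E
```

```text
front_half 0.8 [350.4, 218.2, 368.9, 243.3] 367 [[ 0.527 -0.26   0.05 ]]
front_half 0.67 [322.6, 197.5, 338.8, 223.2] 300 [[ 0.589 -0.182  0.05 ]]
front_half 0.67 [357.9, 262.3, 385.1, 283.8] 313 [[ 0.413 -0.29   0.05 ]]
front_half 0.3 [309.3, 134.2, 335.6, 162.9] 547 [[ 0.765 -0.156  0.05 ]]
clamp 0.84 [147.2, 187.1, 271.3, 247.6] 3094 [[0.563 0.138 0.05 ]]
clamp 0.43 [242.2, 212.3, 249.7, 228.7] 68 [[0.551 0.054 0.05 ]]
clamp 0.3 [169.2, 139.4, 256.7, 156.4] 901 [[0.757 0.151 0.05 ]]
rear_half_face 0.81 [207.2, 198.1, 232.1, 229.9] 389 [[0.572 0.132 0.05 ]]
rear_half_face 0.7 [285.5, 181.7, 306.7, 208.1] 328 [[ 0.626 -0.08   0.05 ]]
rear_half_face 0.67 [226.3, 261.3, 249.1, 278.4] 286 [[0.411 0.069 0.05 ]]
jaw 0.85 [148.9, 192.1, 253.7, 232.0] 394 [[0.565 0.127 0.05 ]]
trigger_bar 0.74 [274.8, 247.8, 299.2, 266.8] 407 [[ 0.447 -0.062  0.05 ]]
trigger_bar 0.5 [182.2, 193.2, 193.3, 210.3] 127 [[0.598 0.216 0.05 ]]
```

View pics/b_top.png

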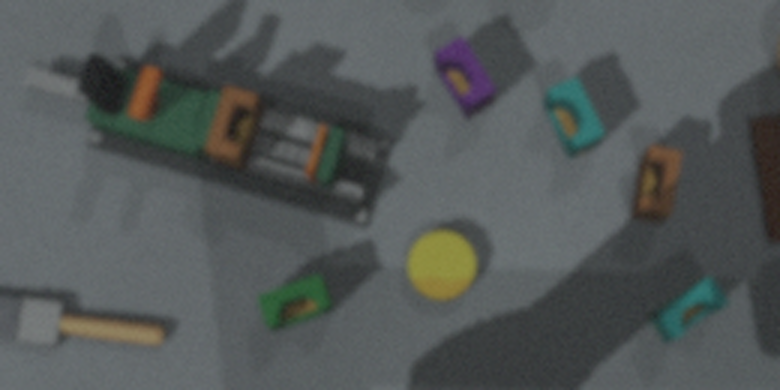

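View pics/b_scene.png

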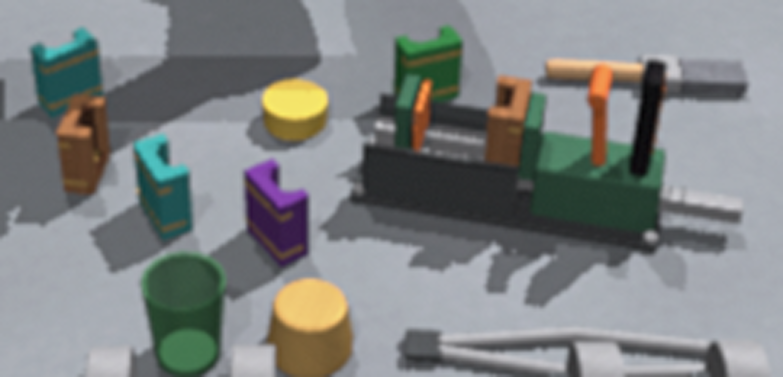

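```bash
cat >> h.py <<'E'
def Rt(yaw,flip=False):
    # tool y down; tool z along block x (yaw), columns = tool axes in world
    z=np.array([np.cos(yaw),np.sin(yaw),0]); 
    if flip: z=-z
    y=np.array([0,0,-1.]);return np.c_[np.cross(y,z),y,z]
def plan(pt,Rm,n=None,pos=None,rot=None,smax=0.06,amax=10.5):
    o=ctrl.get_obs();p=o['tool_pos'] if pos is None else pos
    R0=R.from_rotvec(o['tool_rot']) if rot is None else rot
    rv=(R0.inv()*R.from_matrix(Rm)).as_rotvec();d=np.array(pt)-p
    k=n or max(1,int(np.ceil(max(np.linalg.norm(d)/smax,np.degrees(np.linalg.norm(rv))/amax))))
    print('rows',k,'dist',np.linalg.norm(d).round(4),'rot',np.degrees(rv).round(2))
    for i in range(k):
        Ri=R0*R.from_rotvec(rv*i/k)
        print(Ri.inv().apply(d/k).round(4).tolist(),np.degrees(rv/k).round(2).tolist())
E
python3 - <<'E'
from h import *
o=ctrl.get_obs();M=R.from_rotvec(o['tool_rot']).as_matrix();print(M.round(3))
p=ctrl.camera_params('wrist');print(M.T@(p['eye']-o['tool_pos']), M.T@R.from_rotvec(p['rotation']).as_matrix())
print(R.from_rotvec(o['tool_rot']).as_matrix()[:,2])
for f in(0,1):
  plan([0.48,-0.26,0.25],Rt(np.radians(-13),f))
E
```

```text
[[-0.966 -0.     0.259]
 [-0.259  0.    -0.966]
 [-0.    -1.    -0.   ]]
[-0.08307289 -0.12833135  0.00034416] [[ 5.84277695e-04  9.45423123e-01  3.25844712e-01]
 [ 4.93791577e-04 -3.25845001e-01  9.45423075e-01]
 [ 9.99999707e-01 -3.91490241e-04 -6.57225941e-04]]
[ 2.58814788e-01 -9.65926921e-01 -2.99343532e-04]
rows 8 dist 0.4684 rot [ 1.0e-02 -6.2e+01 -1.0e-02]
[-0.0495, -0.0006, -0.0312] [0.0, -7.75, -0.0]
[-0.0533, -0.0006, -0.0242] [0.0, -7.75, -0.0]
[-0.0561, -0.0006, -0.0168] [0.0, -7.75, -0.0]
[-0.0578, -0.0006, -0.0091] [0.0, -7.75, -0.0]
[-0.0585, -0.0006, -0.0012] [0.0, -7.75, -0.0]
[-0.0582, -0.0006, 0.0067] [0.0, -7.75, -0.0]
[-0.0567, -0.0006, 0.0145] [0.0, -7.75, -0.0]
[-0.0543, -0.0006, 0.022] [0.0, -7.75, -0.0]
rows 12 dist 0.4684 rot [1.00e-02 1.18e+02 2.00e-02]
[-0.033, -0.0004, -0.0208] [0.0, 9.83, 0.0]
[-0.029, -0.0004, -0.0261] [0.0, 9.83, 0.0]
[-0.0241, -0.0004, -0.0307] [0.0, 9.83, 0.0]
[-0.0185, -0.0004, -0.0344] [0.0, 9.83, 0.0]
[-0.0124, -0.0004, -0.037] [0.0, 9.83, 0.0]
[-0.0059, -0.0004, -0.0386] [0.0, 9.83, 0.0]
[0.0008, -0.0004, -0.039] [0.0, 9.83, 0.0]
[0.0075, -0.0004, -0.0383] [0.0, 9.83, 0.0]
[0.0139, -0.0004, -0.0365] [0.0, 9.83, 0.0]
[0.0199, -0.0004, -0.0336] [0.0, 9.83, 0.0]
[0.0254, -0.0004, -0.0297] [0.0, 9.83, 0.0]
[0.0301, -0.0004, -0.0249] [0.0, 9.83, 0.0]
```

Run:
```python
from h import *
plan([0.527,-0.26,0.25],Rt(np.radians(-13)),n=9)
```

```text
rows 9 dist 0.5015 rot [ 1.0e-02 -6.2e+01 -1.0e-02]
[-0.0491, -0.0005, -0.0264] [0.0, -6.89, -0.0]
[-0.0519, -0.0005, -0.0203] [0.0, -6.89, -0.0]
[-0.054, -0.0005, -0.0139] [0.0, -6.89, -0.0]
[-0.0552, -0.0005, -0.0074] [0.0, -6.89, -0.0]
[-0.0557, -0.0005, -0.0007] [0.0, -6.89, -0.0]
[-0.0554, -0.0005, 0.006] [0.0, -6.89, -0.0]
[-0.0543, -0.0005, 0.0126] [0.0, -6.89, -0.0]
[-0.0524, -0.0005, 0.019] [0.0, -6.89, -0.0]
[-0.0497, -0.0005, 0.0252] [0.0, -6.89, -0.0]
```

Request:
{"name": "servo_tool", "arguments": {
  "delta_pos": [
    [-0.049,0,-0.026],
    [-0.052,0,-0.02],
    [-0.054,0,-0.014],
    [-0.055,0,-0.007],
    [-0.056,0,-0.001]
  ],
  "dr": [
    [0,-6.9,0],
    [0,-6.9,0],
    [0,-6.9,0],
    [0,-6.9,0],
    [0,-6.9,0]
  ],
  "grip": [1,1,1,1,1]
}}

```text
t: 1.02
tool_pos: [0.3666, -0.4095, 0.2454]
tool_rot: [-0.795, 1.698, -1.702]
contact_force: [0.4, -0.2, -0.1]
opening: 0.0853
```

Request:
{"name": "servo_tool", "arguments": {
  "delta_pos": [
    [-0.055,0,0.006],
    [-0.054,0,0.013],
    [-0.052,0,0.019],
    [-0.05,0,0.025],
    [0,0,0]
  ],
  "dr": [
    [0,-6.9,0],
    [0,-6.9,0],
    [0,-6.9,0],
    [0,-6.9,0],
    [0,0,0]
  ],
  "grip": [1,1,1,1,1]
}}

```text
t: 1.65
tool_pos: [0.5324, -0.2459, 0.2466]
tool_rot: [-1.112, 1.344, -1.353]
contact_force: [-0.1, -0.2, -0.1]
opening: 0.0851
```

Run:
```python
from h import *
o=ctrl.get_obs();print(o['t'],o['tool_pos'])
im=ctrl.get_image('wrist');cv2.imwrite('pics/c_wrist.png',im[:,:,::-1])
plan([0.527,-0.26,0.25],Rt(np.radians(-13)))
```

```text
1.65 [ 0.53238652 -0.24585916  0.24657244]
rows 1 dist 0.014 rot [-0.24  1.88  0.19]
[0.0135, -0.0034, -0.0018] [-0.24, 1.88, 0.19]
```

View pics/c_wrist.png

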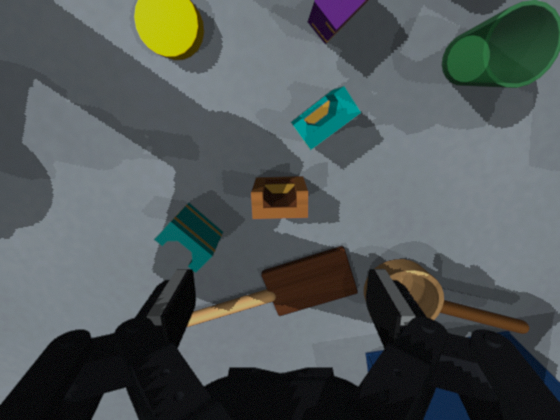

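Run:
```python
from h import *
im=cv2.imread('pics/c_wrist.png')[:,:,::-1];crop(im,230,160,330,240,7,'pics/c_crop.png')
```

```text
(no output)
```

View pics/c_crop.png

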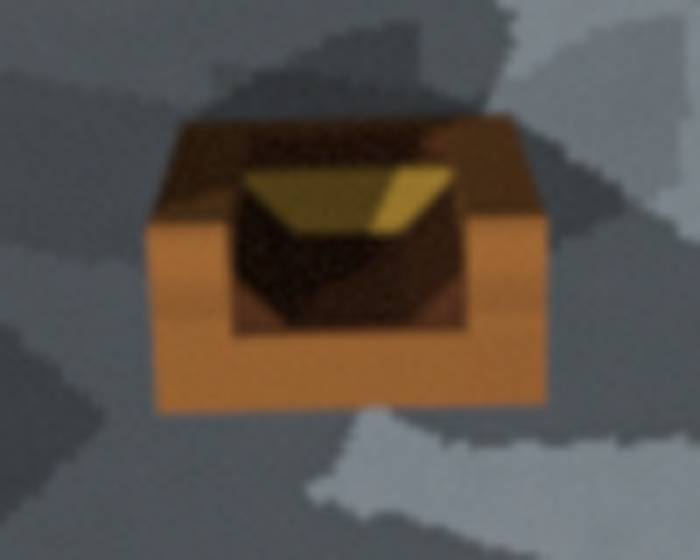

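Run:
```python
from h import *
from scipy.optimize import least_squares
p=ctrl.camera_params('wrist')
uv=(np.array([[148,225],[547,215],[547,406],[157,412],[183,121],[510,117]])+.5)/7-.5+[230,160]
L=np.array([[-30,15,70],[30,15,70],[30,-15,70],[-30,-15,70],[-30,15,0],[30,15,0]])/1e3
def X(q):
    c,s=np.cos(q[2]),np.sin(q[2]);return L@np.array([[c,s,0],[-s,c,0],[0,0,1]])+[q[0],q[1],0]
r=least_squares(lambda q:(proj(p,X(q))-uv).ravel(),[.53,-.26,-.2])
print(r.x,np.degrees(r.x[2]),r.fun.round(1))
```

```text
[ 0.5269325  -0.26344263 -0.17505843] -10.030109255902447 [-0.2  0.1  0.1  0.4 -0.2 -0.1 -0.   0.1 -0.1 -0.1  0.5 -0.5]
```

Run:
```python
from h import *
plan([0.527,-0.2634,0.15],Rt(np.radians(-10)),n=3)
```

```text
rows 3 dist 0.098 rot [-0.23 -1.12  0.19]
[0.0055, 0.0322, -0.0005] [-0.08, -0.37, 0.06]
[0.0055, 0.0322, -0.0005] [-0.08, -0.37, 0.06]
[0.0056, 0.0322, -0.0005] [-0.08, -0.37, 0.06]
```

Request:
{"name": "servo_tool", "arguments": {
  "delta_pos": [
    [0.006,0.032,-0.0005],
    [0.006,0.032,-0.0005],
    [0.006,0.032,-0.0005],
    [0,0,0]
  ],
  "dr": [
    [-0.1,-0.4,0.1],
    [-0.1,-0.4,0.1],
    [0,-0.3,0],
    [0,0,0]
  ],
  "grip": [1,1,1,1]
}}

```text
t: 2.2
tool_pos: [0.5248, -0.269, 0.1497]
tool_rot: [-1.118, 1.338, -1.344]
contact_force: [-0.0, -0.5, 0.7]
opening: 0.0851
```

Run:
```python
from h import *
print(ctrl.get_obs()['tool_pos'])
plan([0.527,-0.2634,0.05],Rt(np.radians(-10)),n=3)
```

```text
[ 0.52477398 -0.26904239  0.14972761]
rows 3 dist 0.0999 rot [-0.13 -0.36  0.13]
[-0.0021, 0.0332, 0.0003] [-0.04, -0.12, 0.04]
[-0.002, 0.0332, 0.0003] [-0.04, -0.12, 0.04]
[-0.002, 0.0332, 0.0004] [-0.04, -0.12, 0.04]
```

Request:
{"name": "servo_tool", "arguments": {
  "delta_pos": [
    [-0.003,0.03,0.0005],
    [-0.003,0.03,0.0005],
    [0,0.02,0],
    [0,0,0]
  ],
  "dr": [
    [-0.1,-0.2,0.1],
    [0,-0.2,0],
    [0,0,0],
    [0,0,0]
  ],
  "grip": [1,1,1,1]
}}

```text
t: 2.7
tool_pos: [0.5293, -0.2683, 0.0751]
tool_rot: [-1.116, 1.33, -1.349]
contact_force: [0.8, -0.0, 0.0]
opening: 0.0854
```

Run:
```python
from h import *
print(ctrl.get_obs()['tool_pos'])
plan([0.527,-0.2634,0.05],Rt(np.radians(-10)),n=1)
im=ctrl.get_image('wrist');cv2.imwrite('pics/d_wrist.png',im[:,:,::-1])
```

```text
[ 0.52925546 -0.26827409  0.07514492]
rows 1 dist 0.0257 rot [-0.57 -0.26  0.3 ]
[-0.0045, 0.0251, -0.0033] [-0.57, -0.26, 0.3]
```

View pics/d_wrist.png

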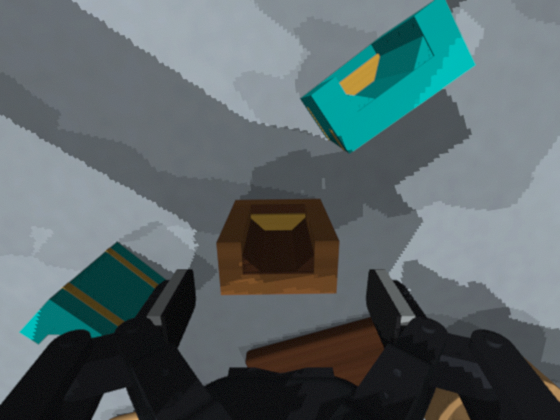

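Run:
```python
from h import *
o=ctrl.get_obs()
p=ctrl.camera_params('wrist');M=R.from_rotvec(o['tool_rot']).as_matrix()
for uv,z in(([118,242],0),([190,287],0),([25,330],.07),([20,330],.07)):
    x=ray(p,uv,z)[0];print(uv,x.round(3),(M.T@(x-[.527,-.2634,.05])).round(3))
# pose of c_wrist
M0=R.from_rotvec([-1.112,1.344,-1.353]).as_matrix()
Rel=M.T@R.from_rotvec(p['rotation']).as_matrix();t=M.T@(p['eye']-o['tool_pos'])
q=dict(p);q['eye']=np.array([.5324,-.2459,.2466])+M0@t;q['rotation']=R.from_matrix(M0@Rel).as_rotvec()
for uv,z in(([190,205],0),([222,235],0),([222,235],.07)):
    x=ray(q,uv,z)[0];print(uv,x.round(3),(M.T@(x-[.527,-.2634,.05])).round(3))
plan([0.527,-0.2634,0.05],Rt(np.radians(-10)),n=1)
```

```text
[118, 242] [ 0.409 -0.26   0.   ] [ 0.017  0.049 -0.117]
[190, 287] [ 0.451 -0.307  0.   ] [ 0.056  0.05  -0.068]
[25, 330] [ 0.387 -0.275  0.07 ] [ 0.037 -0.021 -0.135]
[20, 330] [ 0.385 -0.275  0.07 ] [ 0.037 -0.021 -0.138]
[190, 205] [ 0.409 -0.263  0.   ] [ 0.02   0.049 -0.117]
[222, 235] [ 0.439 -0.312  0.   ] [ 0.063  0.049 -0.079]
[222, 235] [ 0.459 -0.284  0.07 ] [ 0.033 -0.021 -0.063]
rows 1 dist 0.0272 rot [-0.7  -0.26  0.35]
[-0.0049, 0.0264, -0.0043] [-0.7, -0.26, 0.35]
```

Request:
{"name": "servo_tool", "arguments": {
  "delta_pos": [
    [-0.005,0.01,-0.004],
    [0,0.008,0],
    [0,0.007,0],
    [0,0,0]
  ],
  "dr": [
    [-0.6,-0.2,0.3],
    [0,0,0],
    [0,0,0],
    [0,0,0]
  ],
  "grip": [1,1,1,1]
}}

```text
t: 3.25
tool_pos: [0.5288, -0.2642, 0.0532]
tool_rot: [-1.119, 1.331, -1.342]
contact_force: [-0.1, 0.3, -0.1]
opening: 0.0854
```

Run:
```python
from h import *
print(ctrl.get_obs()['tool_pos'])
plan([0.527,-0.2634,0.05],Rt(np.radians(-10)),n=1)
```

```text
[ 0.52881634 -0.26419082  0.05320157]
rows 1 dist 0.0038 rot [-0.34 -0.06  0.16]
[-0.0005, 0.0032, -0.0019] [-0.34, -0.06, 0.16]
```

Good; small trim then close with 35 N.

Request:
{"name": "servo_tool", "arguments": {
  "delta_pos": [
    [-0.0005,0.003,-0.002],
    [0,0,0],
    [0,0,0],
    [0,0,0]
  ],
  "dr": [
    [-0.3,0,0.2],
    [0,0,0],
    [0,0,0],
    [0,0,0]
  ],
  "grip": [1,0.6,0.6,0.6],
  "grip_force": 35
}}

```text
t: 3.75
tool_pos: [0.5274, -0.2636, 0.0507]
tool_rot: [-1.12, 1.336, -1.338]
contact_force: [-0.4, -0.5, -1.6]
opening: 0.0599
```

Request:
{"name": "servo_tool", "arguments": {
  "delta_pos": [
    [0,0,0],
    [0,0,0],
    [0,0,0],
    [0,0,0]
  ],
  "dr": [
    [0,0,0],
    [0,0,0],
    [0,0,0],
    [0,0,0]
  ],
  "grip": [0.3,0.3,0.3,0.3]
}}

```text
t: 4.25
tool_pos: [0.5274, -0.2637, 0.0507]
tool_rot: [-1.12, 1.336, -1.338]
contact_force: [0.2, -0.7, -1.0]
opening: 0.0593
```

Request:
{"name": "servo_tool", "arguments": {
  "delta_pos": [
    [0,-0.03,0],
    [0,-0.05,0],
    [0,-0.06,0],
    [0,-0.06,0],
    [0,-0.05,0]
  ],
  "dr": [
    [0,0,0],
    [0,0,0],
    [0,0,0],
    [0,0,0],
    [0,0,0]
  ],
  "grip": [0.3,0.3,0.3,0.3,0.3]
}}

```text
t: 4.88
tool_pos: [0.5234, -0.2614, 0.2982]
tool_rot: [-1.125, 1.353, -1.324]
contact_force: [0.1, -0.2, -1.5]
opening: 0.0599
```

Run:
```python
from h import *
print(ctrl.get_obs()['tool_pos'],ctrl.get_obs()['opening'])
p=ctrl.camera_params('top')
# b_top crop coords/3 + (140,170)
f=lambda u,v:[(u+.5)/3-.5+140,(v+.5)/3-.5+170]
for n,uv,z in(('rearTL',(222,88),.115),('rearTR',(257,96),.115),('rearBR',(240,166),.115),('rearBL',(206,155),.115),('padtop',(322,126),.102),('padbot',(310,178),.102),('bar1',(152,68),.14),('bar2',(137,115),.14)):
    print(n,ray(p,f(*uv),z)[0].round(4))
```

```text
[ 0.52342976 -0.26142569  0.29824006] 0.05987527771900473
rearTL [0.5972 0.1367 0.115 ]
rearTR [0.5905 0.1053 0.115 ]
rearBR [0.5272 0.1177 0.115 ]
rearBL [0.5365 0.1481 0.115 ]
padtop [0.567  0.0476 0.102 ]
padbot [0.5197 0.0567 0.102 ]
bar1 [0.6087 0.1952 0.14  ]
bar2 [0.5665 0.206  0.14  ]
```

Run:
```python
from h import *
plan([0.530,0.0,0.30],Rt(np.radians(-14)),n=5)
```

```text
rows 5 dist 0.2615 rot [ 0.89  3.94 -0.42]
[-0.0517, 0.0002, -0.0078] [0.18, 0.79, -0.08]
[-0.0516, 0.0001, -0.0086] [0.18, 0.79, -0.08]
[-0.0515, -0.0, -0.0093] [0.18, 0.79, -0.08]
[-0.0513, -0.0001, -0.01] [0.18, 0.79, -0.08]
[-0.0512, -0.0002, -0.0107] [0.18, 0.79, -0.08]
```

Request:
{"name": "servo_tool", "arguments": {
  "delta_pos": [
    [-0.052,0,-0.008],
    [-0.052,0,-0.009],
    [-0.052,0,-0.009],
    [-0.051,0,-0.01],
    [-0.045,0,-0.01]
  ],
  "dr": [
    [0.2,0.8,-0.1],
    [0.2,0.8,-0.1],
    [0.2,0.8,-0.1],
    [0.2,0.8,0],
    [0,0.8,0]
  ],
  "grip": [0.3,0.3,0.3,0.3,0.3]
}}

```text
t: 5.5
tool_pos: [0.531, -0.0022, 0.3049]
tool_rot: [-1.072, 1.386, -1.4]
contact_force: [1.1, -0.2, -1.3]
opening: 0.0596
```

Request:
{"name": "servo_tool", "arguments": {
  "delta_pos": [
    [0,0,0]
  ],
  "dr": [
    [0,0,0]
  ],
  "grip": [0.3]
}}

```text
t: 5.62
tool_pos: [0.5305, 0.0005, 0.3045]
tool_rot: [-1.075, 1.384, -1.396]
contact_force: [0.2, 0.1, -1.9]
opening: 0.0597
```

Run:
```python
from h import *
o=ctrl.get_obs();print(o['t'],o['tool_pos'])
p=ctrl.camera_params('wrist');im=ctrl.get_image('wrist');cv2.imwrite('pics/e_wrist.png',im[:,:,::-1])
import pickle;pickle.dump(p,open('e.pkl','wb'));print(p)
```

```text
5.625 [5.30530824e-01 4.98220758e-04 3.04480171e-01]
{'fovy': 69.73634473409219, 'cx': 280.48553614860793, 'cy': 209.54541121216164, 'eye': array([0.54966254, 0.08143377, 0.43278564]), 'rotation': array([ 2.78935202, -0.3535869 , -0.04860326])}
```

View pics/e_wrist.png

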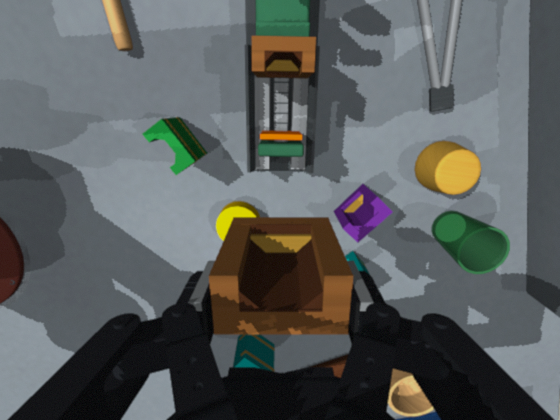

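Run:
```python
from h import *
im=cv2.imread('pics/e_wrist.png')[:,:,::-1];crop(im,230,0,340,90,7,'pics/e1.png');crop(im,230,90,340,180,7,'pics/e2.png')
```

```text
(no output)
```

View pics/e1.png

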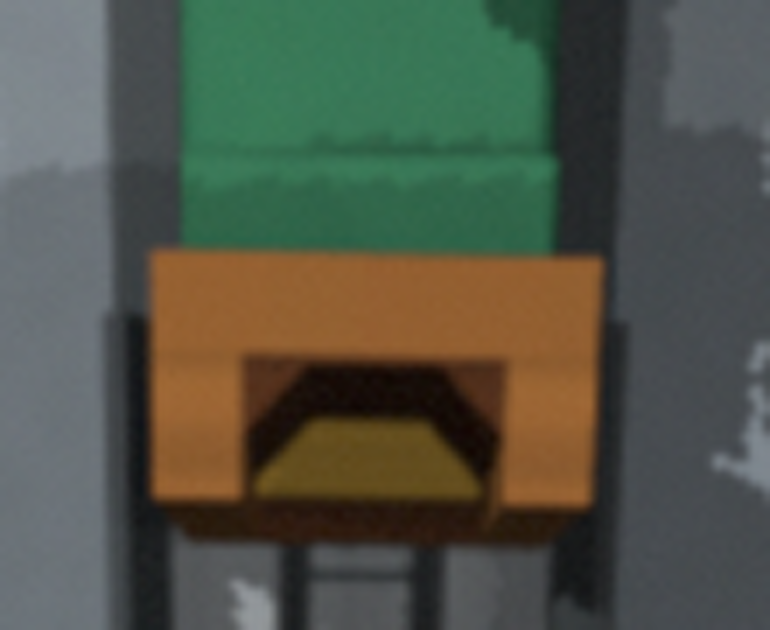

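View pics/e2.png

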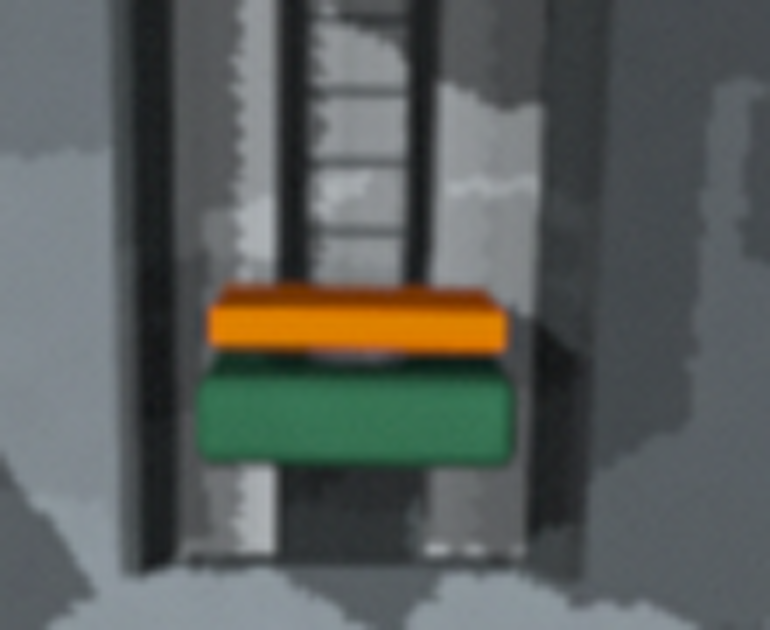

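```bash
cat > fit.py <<'E'
from h import *
from scipy.optimize import least_squares
import pickle
p=pickle.load(open('e.pkl','rb'))
f1=lambda a:(np.array(a,float)+.5)/7-.5+[230,0]
f2=lambda a:(np.array(a,float)+.5)/7-.5+[230,90]
def T(q,L):
    c,s=np.cos(q[2]),np.sin(q[2]);return np.atleast_2d(L)@np.array([[c,s,0],[-s,c,0],[0,0,1]])+[q[0],q[1],0]
rear=f1([[151,249],[603,257],[592,507],[152,500]])
L=np.array([[-30,15,115],[30,15,115],[30,-15,115],[-30,-15,115]])/1e3
r=least_squares(lambda q:(proj(p,T(q,L))-rear).ravel(),[.56,.127,-.2]);print('rear',r.x.round(4),np.degrees(r.x[2]).round(2),r.fun.round(1))
pad=f2([[210,306],[506,306]])
a=ray(p,pad,.102);d=a[1]-a[0];print('pad',a.mean(0).round(4),np.linalg.norm(d),np.degrees(np.arctan2(d[1],d[0])))
for n,uv in(('left',[[173,30],[180,500]]),('right',[[548,100],[527,500]]),('end',[[185,553],[525,553]])):
    a=ray(p,f2(uv),.045);d=a[1]-a[0];print(n,a.round(4).tolist(),np.degrees(np.arctan2(d[1],d[0])).round(2))
E
python3 fit.py
```

```text
rear [ 0.5659  0.1254 -0.2659] -15.23 [-0.   0.2 -0.1  0.3 -0.2 -0.2  0.4 -0.3]
pad [0.5454 0.054  0.102 ] 0.0451526366503221 -14.413873792469214
left [[0.5253, 0.1018, 0.045], [0.5043, 0.0238, 0.045]] -105.08
right [[0.5852, 0.0747, 0.045], [0.5662, 0.0078, 0.045]] -105.87
end [[0.5025, 0.0141, 0.045], [0.5636, -0.0017, 0.045]] -14.46
```

Run:
```python
from h import *
im=cv2.imread('pics/e_wrist.png')[:,:,::-1];crop(im,195,205,370,345,4,'pics/e3.png')
```

```text
(no output)
```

View pics/e3.png

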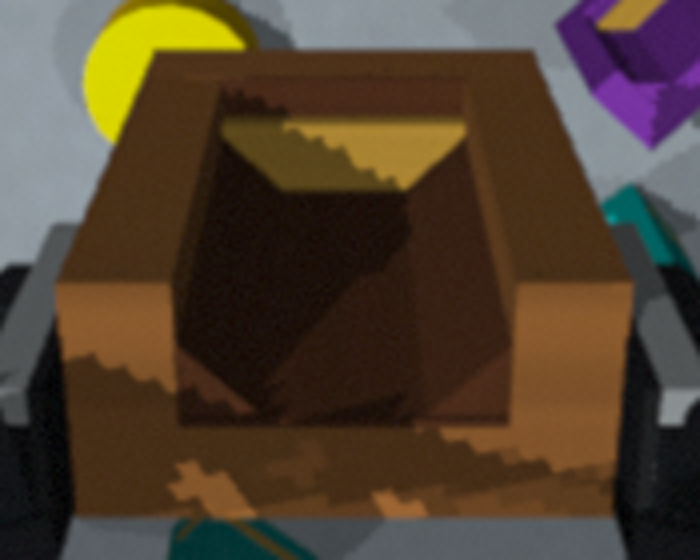

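Run:
```python
from h import *
import pickle
from scipy.optimize import least_squares
p=pickle.load(open('e.pkl','rb'))
uv=(np.array([[57,283],[630,283],[615,517],[75,517],[155,50],[533,50]])+.5)/4-.5+[195,205]
L=np.array([[-30,15,70],[30,15,70],[30,-15,70],[-30,-15,70],[-30,15,0],[30,15,0]])/1e3
o=ctrl.get_obs();M=R.from_rotvec(o['tool_rot'])
# block frame in tool: block x=tool z, y=-tool x, z=-tool y nominal
N=np.array([[0,-1,0],[0,0,-1],[1,0,0]]).astype(float)
def X(q): return o['tool_pos']+M.apply((R.from_rotvec(q[3:]).as_matrix()@N@L.T).T+q[:3])
r=least_squares(lambda q:(proj(p,X(q))-uv).ravel(),[0,.05,0,0,0,0])
print('tool offset of underside centre',r.x[:3].round(4),np.degrees(r.x[3:]).round(2),r.fun.round(1))
print(M.as_matrix().round(3))
plan([0.5549,0.0871,0.25],Rt(np.radians(-15.2)),n=3)
```

```text
tool offset of underside centre [-0.0026  0.0513 -0.001 ] [-0.01 -0.17 -0.16] [-0.4 -0.   0.6 -0.2 -0.7  0.   0.4  0.1  0.1  0.1 -0.  -0. ]
[[-0.249  0.008  0.968]
 [-0.968 -0.003 -0.249]
 [ 0.001 -1.     0.009]]
rows 3 dist 0.1063 rot [-0.49  0.76  0.06]
[-0.0304, 0.0181, 0.0004] [-0.16, 0.25, 0.02]
[-0.0304, 0.0181, 0.0003] [-0.16, 0.25, 0.02]
[-0.0304, 0.0181, 0.0002] [-0.16, 0.25, 0.02]
```

Request:
{"name": "servo_tool", "arguments": {
  "delta_pos": [
    [-0.03,0.016,0.001],
    [-0.03,0.018,0.001],
    [-0.027,0.018,0.001],
    [0,0,0],
    [0,0,0]
  ],
  "dr": [
    [-0.2,0.3,0],
    [-0.2,0.3,0],
    [-0.1,0.2,0],
    [0,0,0],
    [0,0,0]
  ],
  "grip": [0.3,0.3,0.3,0.3,0.3]
}}

```text
t: 6.3
tool_pos: [0.5574, 0.0778, 0.2505]
tool_rot: [-1.071, 1.406, -1.412]
contact_force: [0.9, -0.9, -1.1]
opening: 0.0593
```

Run:
```python
from h import *
print(ctrl.get_obs()['tool_pos'])
plan([0.5551,0.0849,0.185],Rt(np.radians(-15.2)),n=2)
```

```text
[0.55739621 0.07777048 0.25047264]
rows 2 dist 0.0659 rot [-0.   -0.5   0.27]
[-0.0033, 0.0327, -0.0021] [-0.0, -0.25, 0.14]
[-0.0032, 0.0327, -0.0021] [-0.0, -0.25, 0.14]
```

Request:
{"name": "servo_tool", "arguments": {
  "delta_pos": [
    [-0.004,0.03,-0.002],
    [-0.003,0.03,-0.002],
    [0,0.01,0],
    [0,0,0]
  ],
  "dr": [
    [0,-0.3,0.1],
    [0,-0.2,0.1],
    [0,0,0],
    [0,0,0]
  ],
  "grip": [0.3,0.3,0.3,0.3]
}}

```text
t: 6.8
tool_pos: [0.558, 0.0803, 0.1838]
tool_rot: [-1.064, 1.399, -1.411]
contact_force: [-0.3, -1.1, -0.5]
opening: 0.0596
```

Run:
```python
from h import *
import pickle
o=ctrl.get_obs();print(o['t'],o['tool_pos'])
p=ctrl.camera_params('wrist');im=ctrl.get_image('wrist');cv2.imwrite('pics/f_wrist.png',im[:,:,::-1]);pickle.dump((p,o),open('f.pkl','wb'))
im=ctrl.get_image('scene');crop(im,290,180,450,280,4.5,'pics/f_scene.png')
plan([0.5551,0.0849,0.135],Rt(np.radians(-15.2)),n=1)
```

```text
6.8 [0.55796348 0.08029347 0.1838239 ]
rows 1 dist 0.0503 rot [-0.58 -0.33  0.  ]
[-0.0032, 0.0499, -0.0051] [-0.58, -0.33, 0.0]
```

View pics/f_wrist.png

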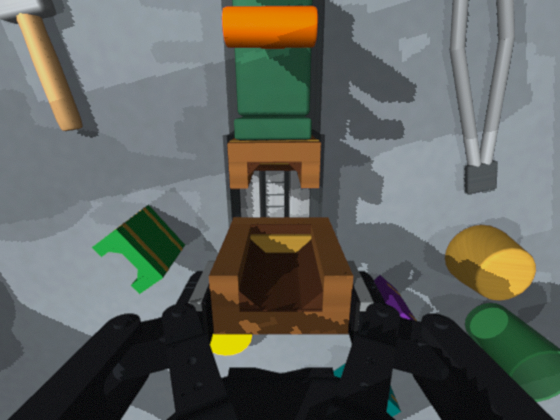

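View pics/f_scene.png

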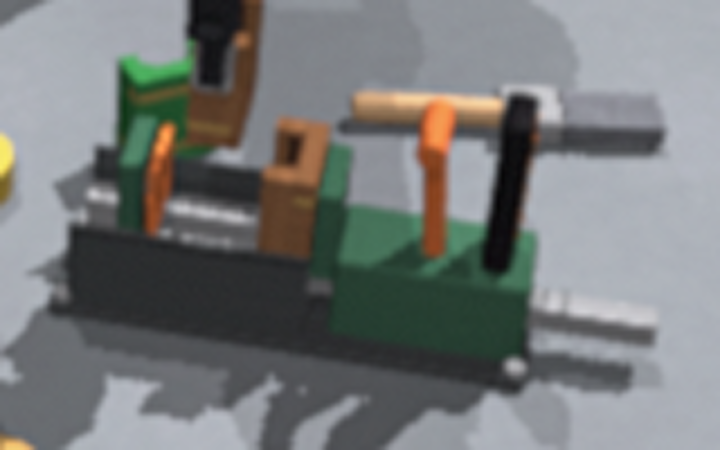

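Run:
```python
from h import *
im=cv2.imread('pics/f_wrist.png')[:,:,::-1];crop(im,215,105,335,225,6,'pics/f1.png')
```

```text
(no output)
```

View pics/f1.png

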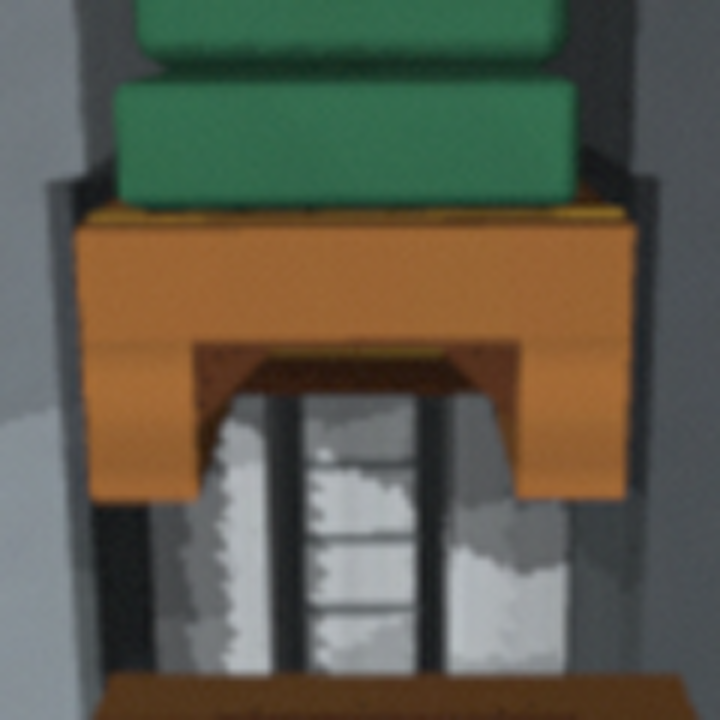

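Run:
```python
from h import *
import pickle
from scipy.optimize import least_squares
p,o=pickle.load(open('f.pkl','rb'))
f=lambda a:(np.array(a,float)+.5)/6-.5+[215,105]
M=R.from_rotvec(o['tool_rot'])
L=np.array([[-30,15,115],[30,15,115],[30,-15,115],[-30,-15,115]])/1e3
def T(q,L):
    c,s=np.cos(q[2]),np.sin(q[2]);return np.atleast_2d(L)@np.array([[c,s,0],[-s,c,0],[0,0,1]])+[q[0],q[1],0]
uv=f([[77,226],[636,226],[627,499],[91,499]])
r=least_squares(lambda q:(proj(p,T(q,L))-uv).ravel(),[.56,.127,-.2]);print('rear',r.x.round(4),np.degrees(r.x[2]).round(2),r.fun.round(1))
print('rear in tool',M.inv().apply(np.r_[r.x[:2],.115]-o['tool_pos']).round(4))
a=ray(p,f([[153,650],[568,650]]),.045);print('rails mid',a.mean(0),np.linalg.norm(a[1]-a[0]),M.inv().apply(a.mean(0)-o['tool_pos']).round(4))
print(M.as_matrix().round(3))
```

```text
rear [ 0.5662  0.1257 -0.2724] -15.6 [-0.1  0.1  0.2  0.1 -0.3 -0.2  0.1 -0.1]
rear in tool [-0.046   0.0688 -0.0048]
rails mid [0.54978149 0.06999747 0.045     ] 0.06506844598083168 [ 0.012   0.1388 -0.0062]
[[-0.268  0.008  0.963]
 [-0.963 -0.003 -0.268]
 [ 0.001 -1.     0.008]]
```

Request:
{"name": "servo_tool", "arguments": {
  "delta_pos": [
    [0,0.02,-0.003],
    [0,0.02,-0.001],
    [0,0.01,0],
    [0,0,0]
  ],
  "dr": [
    [-0.5,0,0],
    [0,0,0],
    [0,0,0],
    [0,0,0]
  ],
  "grip": [0.3,0.3,0.3,0.3]
}}

```text
t: 7.4
tool_pos: [0.5554, 0.0815, 0.1328]
tool_rot: [-1.067, 1.404, -1.407]
contact_force: [0.5, 0.4, -1.0]
opening: 0.0594
```

```bash
cat > st.py <<'E'
from h import *
o=ctrl.get_obs();P=o['tool_pos'];M=R.from_rotvec(o['tool_rot']).as_matrix()
a=np.radians(-15.3);ux=np.array([np.cos(a),np.sin(a)]);uy=np.array([-np.sin(a),np.cos(a)])
F=o['contact_force']
print('t',o['t'],'clamp x mm',((P[:2]@ux-.5125+.0002)*1e3).round(2),'clamp y',((P[:2]@uy-.2856)*1e3).round(2),'z',(P[2]*1e3).round(2),'F xyz clamp',(F[:2]@ux).round(2),(F[:2]@uy).round(2),F[2].round(2),'open',o['opening'].round(4))
print('yaw',np.degrees(np.arctan2(M[1,2],M[0,2])).round(2),'ydir',M[:,1].round(4),'zz',M[2,2].round(4))
E
python3 st.py
```

```text
Traceback (most recent call last):
  File "st.py", line 5, in <module>
    print('t',o['t'],'clamp x mm',((P[:2]@ux-.5125+.0002)*1e3).round(2),'clamp y',((P[:2]@uy-.2856)*1e3).round(2),'z',(P[2]*1e3).round(2),'F xyz clamp',(F[:2]@ux).round(2),(F[:2]@uy).round(2),F[2].round(2),'open',o['opening'].round(4))
                                                                                                                                                                                                                     ^^^^^^^^^^^^^^^^^^
AttributeError: 'float' object has no attribute 'round'
```

```bash
sed -i "s/o\['opening'\].round(4)/round(float(o['opening']),4)/" st.py; sed -i 's/-.5125+.0002/-.5124/' st.py; python3 st.py
```

```text
t 7.4 clamp x mm 1.77 clamp y -60.4 z 132.79 F xyz clamp 0.36 0.51 -1.04 open 0.0594
yaw -15.52 ydir [ 2.4e-03 -3.0e-04 -1.0e+00] zz 0.0024
```

Request:
{"name": "servo_tool", "arguments": {
  "delta_pos": [
    [0,0.008,-0.001],
    [0,0.008,0],
    [0,0.006,0],
    [0,0.004,0]
  ],
  "dr": [
    [-0.1,0,0],
    [0,0,0],
    [0,0,0],
    [0,0,0]
  ],
  "grip": [0.3,0.3,0.3,0.3]
}}

```text
t: 7.9
tool_pos: [0.5552, 0.082, 0.1062]
tool_rot: [-1.066, 1.404, -1.407]
contact_force: [-0.5, 0.9, -1.0]
opening: 0.0597
```

```bash
python3 st.py
python3 - <<'E'
from h import *
im=ctrl.get_image('wrist');cv2.imwrite('pics/g_wrist.png',im[:,:,::-1]);crop(im,190,100,370,240,4,'pics/g1.png')
im=ctrl.get_image('scene');crop(im,290,180,450,280,4.5,'pics/g_scene.png')
E
```

```text
t 7.9 clamp x mm 1.54 clamp y -60.02 z 106.15 F xyz clamp -0.76 0.73 -1.02 open 0.0597
yaw -15.51 ydir [ 2.7e-03  3.0e-04 -1.0e+00] zz 0.0026
```

View pics/g1.png

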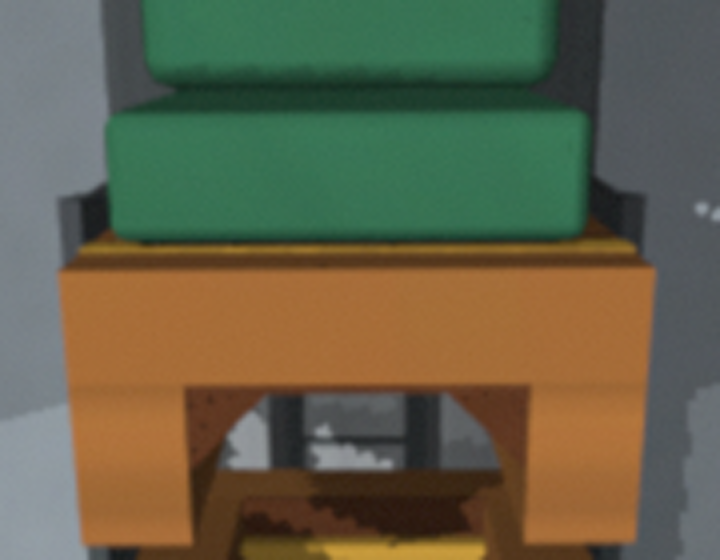

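View pics/g_scene.png

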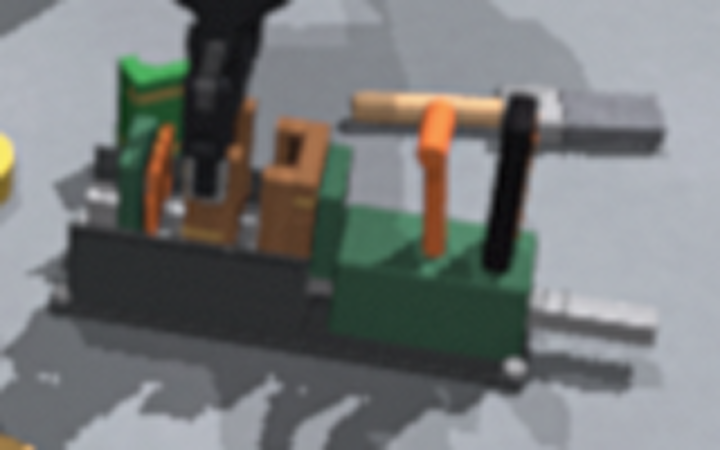

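Request:
{"name": "servo_tool", "arguments": {
  "delta_pos": [
    [0,0.004,-0.0007],
    [0,0.003,0],
    [0,0.0015,0],
    [0,0,0]
  ],
  "dr": [
    [-0.1,0,0],
    [0,0,0],
    [0,0,0],
    [0,0,0]
  ],
  "grip": [0.3,0.3,0.3,0.3]
}}

```text
t: 8.5
tool_pos: [0.5547, 0.0821, 0.0975]
tool_rot: [-1.067, 1.405, -1.406]
contact_force: [-0.3, -0.3, -0.6]
opening: 0.0595
```

```bash
python3 st.py
```

```text
t 8.5 clamp x mm 1.01 clamp y -59.99 z 97.53 F xyz clamp -0.24 -0.41 -0.58 open 0.0595
yaw -15.51 ydir [ 1.4e-03  8.0e-04 -1.0e+00] zz 0.0011
```

Request:
{"name": "servo_tool", "arguments": {
  "delta_pos": [
    [0,0.001,0],
    [0,0.001,0],
    [0,0,0]
  ],
  "dr": [
    [0,0,0],
    [0,0,0],
    [0,0,0]
  ],
  "grip": [0.3,0.3,0.3]
}}

```text
t: 8.88
tool_pos: [0.555, 0.0822, 0.0958]
tool_rot: [-1.067, 1.405, -1.406]
contact_force: [0.5, 0.6, -1.8]
opening: 0.0596
```

```bash
python3 st.py
```

```text
t 8.875 clamp x mm 1.27 clamp y -59.9 z 95.76 F xyz clamp 0.34 0.69 -1.76 open 0.0596
yaw -15.51 ydir [ 2.1e-03  8.0e-04 -1.0e+00] zz 0.0018
```

Request:
{"name": "servo_tool", "arguments": {
  "delta_pos": [
    [0,0.0007,0],
    [0,0.0007,0],
    [0,0,0]
  ],
  "dr": [
    [0,0,0],
    [0,0,0],
    [0,0,0]
  ],
  "grip": [0.3,0.3,0.3]
}}

```text
t: 9.25
tool_pos: [0.5552, 0.0822, 0.0957]
tool_rot: [-1.067, 1.405, -1.406]
contact_force: [0.1, -0.0, -1.2]
opening: 0.0596
```

```bash
python3 st.py
```

```text
t 9.25 clamp x mm 1.47 clamp y -59.83 z 95.7 F xyz clamp 0.07 -0.0 -1.23 open 0.0596
yaw -15.5 ydir [ 2.e-03  7.e-04 -1.e+00] zz 0.0017
```

Request:
{"name": "servo_tool", "arguments": {
  "delta_pos": [
    [0,0.002,0]
  ],
  "dr": [
    [0,0,0]
  ],
  "grip": [0.3]
}}

```text
t: 9.38
tool_pos: [0.5554, 0.0822, 0.0956]
tool_rot: [-1.068, 1.405, -1.405]
contact_force: [-10.3, -0.1, 18.6]
opening: 0.0595
```

```bash
python3 st.py
```

```text
t 9.375 clamp x mm 1.6 clamp y -59.75 z 95.6 F xyz clamp -9.94 -2.78 18.57 open 0.0595
yaw -15.5 ydir [ 1.e-03  7.e-04 -1.e+00] zz 0.0008
```

Request:
{"name": "servo_tool", "arguments": {
  "delta_pos": [
    [0,-0.0003,-0.0005],
    [0,0,0]
  ],
  "dr": [
    [0,0,0],
    [0,0,0]
  ],
  "grip": [0.3,0.3]
}}

```text
t: 9.62
tool_pos: [0.5552, 0.0824, 0.0957]
tool_rot: [-1.066, 1.404, -1.406]
contact_force: [-0.5, -0.0, 1.1]
opening: 0.0591
```

```bash
python3 st.py
```

```text
t 9.625 clamp x mm 1.39 clamp y -59.66 z 95.69 F xyz clamp -0.46 -0.15 1.14 open 0.0591
yaw -15.51 ydir [ 2.4e-03  7.0e-04 -1.0e+00] zz 0.0021
```

Request:
{"name": "servo_tool", "arguments": {
  "delta_pos": [
    [0,0,0],
    [0,0,0],
    [0,0,0],
    [0,0,0]
  ],
  "dr": [
    [0,0,0],
    [0,0,0],
    [0,0,0],
    [0,0,0]
  ],
  "grip": [0.85,1,1,1]
}}

```text
t: 10.12
tool_pos: [0.5554, 0.0823, 0.0952]
tool_rot: [-1.066, 1.404, -1.406]
contact_force: [-0.1, -0.9, 0.8]
opening: 0.0855
```

```bash
python3 st.py
python3 - <<'E'
from h import *
im=ctrl.get_image('wrist');cv2.imwrite('pics/i_wrist.png',im[:,:,::-1])
E
```

```text
t 10.125 clamp x mm 1.55 clamp y -59.65 z 95.18 F xyz clamp 0.15 -0.87 0.75 open 0.0855
yaw -15.51 ydir [ 2.9e-03  7.0e-04 -1.0e+00] zz 0.0026
```

View pics/i_wrist.png

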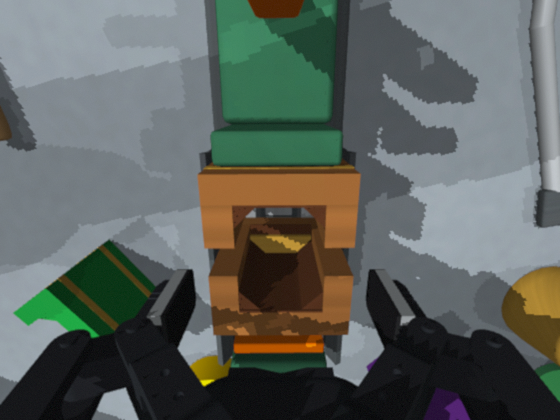

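Request:
{"name": "servo_tool", "arguments": {
  "delta_pos": [
    [0,-0.02,-0.001],
    [0,-0.04,0],
    [0,-0.05,0],
    [0,-0.05,0],
    [0,-0.03,0]
  ],
  "dr": [
    [0,0,0],
    [0,0,0],
    [0,0,0],
    [0,0,0],
    [0,0,0]
  ],
  "grip": [1,1,1,1,1]
}}

```text
t: 10.8
tool_pos: [0.5523, 0.0825, 0.2939]
tool_rot: [-1.067, 1.405, -1.405]
contact_force: [0.0, 0.6, 0.5]
opening: 0.0853
```

Request:
{"name": "servo_tool", "arguments": {
  "delta_pos": [
    [-0.02,0,0],
    [-0.02,0,0],
    [0,0,0]
  ],
  "dr": [
    [0,0,0],
    [0,0,0],
    [0,0,0]
  ],
  "grip": [0,0,0]
}}

```text
t: 11.18
tool_pos: [0.5642, 0.1242, 0.2974]
tool_rot: [-1.062, 1.401, -1.407]
contact_force: [-1.4, 0.3, -0.7]
opening: 0.0322
```

```bash
python3 st.py
python3 - <<'E'
from h import *
import pickle
o=ctrl.get_obs();p=ctrl.camera_params('wrist');pickle.dump((p,o),open('j.pkl','wb'))
im=ctrl.get_image('wrist');cv2.imwrite('pics/j_wrist.png',im[:,:,::-1])
E
```

```text
t 11.175 clamp x mm -0.96 clamp y -16.91 z 297.39 F xyz clamp -1.45 -0.05 -0.66 open 0.0322
yaw -15.48 ydir [ 0.0071  0.0015 -1.    ] zz 0.0065
```

View pics/j_wrist.png

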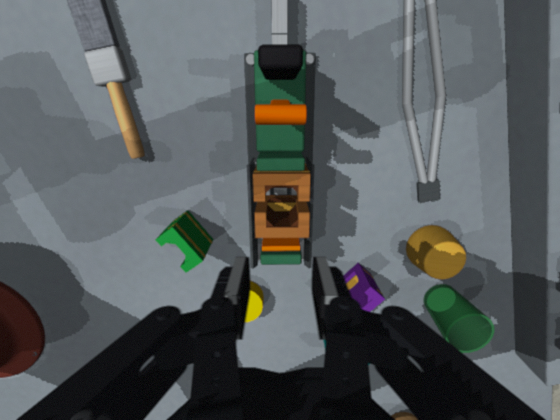

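Run:
```python
from h import *
import pickle
p,o=pickle.load(open('j.pkl','rb'))
im=cv2.imread('pics/j_wrist.png')[:,:,::-1];crop(im,230,40,330,130,6,'pics/j1.png')
a=np.radians(-15.3);ux=np.array([np.cos(a),np.sin(a)]);uy=np.array([-np.sin(a),np.cos(a)])
m=ctrl.masks_of('wrist','trigger_bar')
for k in m:
    e=k['extent'];print(k['score'],e)
    for uv in([e[0],(e[1]+e[3])/2],[e[2],(e[1]+e[3])/2],[(e[0]+e[2])/2,e[1]],[(e[0]+e[2])/2,e[3]]):
        x=ray(p,uv,.14)[0];print(((x[:2]@ux-.5124)*1e3).round(1),((x[:2]@uy-.2856)*1e3).round(1))
```

```text
0.64 [253.8, 99.5, 304.8, 124.4]
-24.5 61.7
21.5 61.6
-1.5 72.2
-1.6 50.8
```

View pics/j1.png

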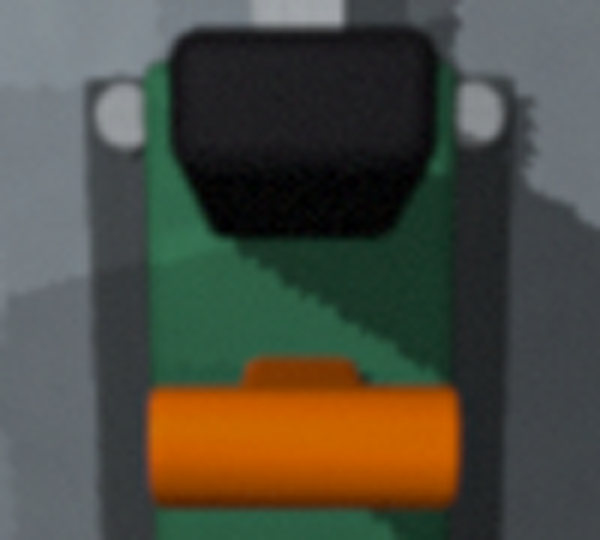

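Request:
{"name": "servo_tool", "arguments": {
  "delta_pos": [
    [-0.02,0,0],
    [-0.02,0.01,0],
    [0,0.03,0],
    [0,0.04,0],
    [0,0,0]
  ],
  "dr": [
    [-0.4,0,0],
    [0,0,0],
    [0,0,0],
    [0,0,0],
    [0,0,0]
  ],
  "grip": [0,0,0,0,0]
}}

```text
t: 11.9
tool_pos: [0.5741, 0.1668, 0.2098]
tool_rot: [-1.073, 1.412, -1.401]
contact_force: [0.3, -0.4, 0.4]
opening: -0.0001
```

```bash
python3 st.py
```

```text
t 11.9 clamp x mm -2.63 clamp y 26.73 z 209.79 F xyz clamp 0.39 -0.36 0.38 open -0.0001
yaw -15.5 ydir [-0.007  0.003 -1.   ] zz -0.0075
```

Request:
{"name": "servo_tool", "arguments": {
  "delta_pos": [
    [0,0.03,0.001],
    [0,0.025,0],
    [0,0.015,0],
    [0,0,0]
  ],
  "dr": [
    [0.3,0,0],
    [0,0,0],
    [0,0,0],
    [0,0,0]
  ],
  "grip": [0,0,0,0]
}}

```text
t: 12.4
tool_pos: [0.5784, 0.1691, 0.1434]
tool_rot: [-1.063, 1.403, -1.404]
contact_force: [-0.3, -0.7, 0.8]
opening: 0.0002
```

```bash
python3 st.py;python3 - <<'E'
from h import *
im=ctrl.get_image('wrist');cv2.imwrite('pics/k_wrist.png',im[:,:,::-1])
im=ctrl.get_image('scene');crop(im,290,160,450,280,4.5,'pics/k_scene.png')
E
```

```text
t 12.4 clamp x mm 0.9 clamp y 30.13 z 143.39 F xyz clamp -0.12 -0.71 0.8 open 0.0002
yaw -15.45 ydir [ 0.0055  0.003  -1.    ] zz 0.0045
```

View pics/k_wrist.png

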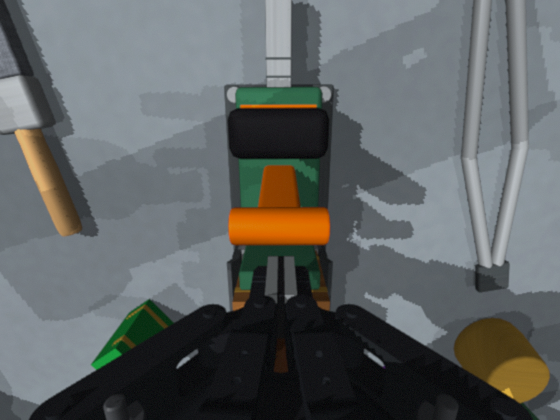

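View pics/k_scene.png

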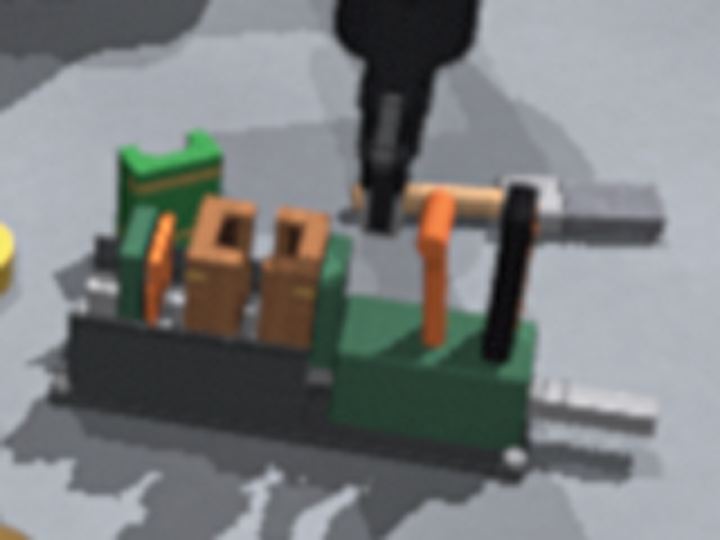

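Request:
{"name": "servo_tool", "arguments": {
  "delta_pos": [
    [-0.004,0.003,-0.001],
    [-0.004,0.002,0],
    [-0.003,0,0],
    [-0.003,0,0],
    [-0.003,0,0]
  ],
  "dr": [
    [-0.2,0,0],
    [0,0,0],
    [0,0,0],
    [0,0,0],
    [0,0,0]
  ],
  "grip": [0,0,0,0,0]
}}

```text
t: 13.12
tool_pos: [0.5841, 0.1835, 0.1434]
tool_rot: [-1.067, 1.399, -1.41]
contact_force: [-2.7, -5.5, 2.9]
opening: 0.0003
```

```bash
python3 st.py
```

```text
t 13.125 clamp x mm 2.56 clamp y 45.48 z 143.44 F xyz clamp -1.1 -6.05 2.92 open 0.0003
yaw -15.45 ydir [ 0.0061 -0.0038 -1.    ] zz 0.0069
```

Request:
{"name": "servo_tool", "arguments": {
  "delta_pos": [
    [-0.003,0.001,-0.001],
    [-0.003,0.001,-0.001],
    [-0.003,0.001,-0.001]
  ],
  "dr": [
    [-0.2,0,0],
    [0,0,0],
    [0,0,0]
  ],
  "grip": [0,0,0]
}}

```text
t: 13.5
tool_pos: [0.5844, 0.1889, 0.142]
tool_rot: [-1.075, 1.396, -1.418]
contact_force: [-1.3, -6.0, 1.7]
opening: -0.0002
```

```bash
python3 st.py
```

```text
t 13.5 clamp x mm 1.46 clamp y 50.86 z 141.96 F xyz clamp 0.35 -6.12 1.7 open -0.0002
yaw -15.49 ydir [ 0.0031 -0.013  -0.9999] zz 0.0064
```

Request:
{"name": "servo_tool", "arguments": {
  "delta_pos": [
    [-0.003,0.0005,-0.001],
    [-0.003,0.0005,0],
    [-0.002,0,0]
  ],
  "dr": [
    [-0.1,0,0.3],
    [0,0,0.3],
    [0,0,0.3]
  ],
  "grip": [0,0,0]
}}

```text
t: 13.88
tool_pos: [0.5857, 0.193, 0.1418]
tool_rot: [-1.07, 1.399, -1.413]
contact_force: [-2.4, -5.2, 1.1]
opening: -0.0001
```

```bash
python3 st.py
```

```text
t 13.875 clamp x mm 1.58 clamp y 55.08 z 141.77 F xyz clamp -0.95 -5.63 1.07 open -0.0001
yaw -15.52 ydir [ 0.0037 -0.0072 -1.    ] zz 0.0055
```

Request:
{"name": "servo_tool", "arguments": {
  "delta_pos": [
    [-0.003,0.0005,-0.001],
    [-0.003,0,0]
  ],
  "dr": [
    [-0.1,0,0.3],
    [0,0,0.3]
  ],
  "grip": [0,0]
}}

```text
t: 14.12
tool_pos: [0.5863, 0.1961, 0.1416]
tool_rot: [-1.068, 1.402, -1.41]
contact_force: [-2.6, -6.0, 0.7]
opening: 0.0002
```

```bash
python3 st.py
python3 - <<'E'
from h import *
im=ctrl.get_image('scene');crop(im,290,160,450,280,4.5,'pics/l_scene.png')
E
```

```text
t 14.125 clamp x mm 1.38 clamp y 58.25 z 141.6 F xyz clamp -0.97 -6.47 0.67 open 0.0002
yaw -15.55 ydir [ 0.0035 -0.0035 -1.    ] zz 0.0043
```

View pics/l_scene.png

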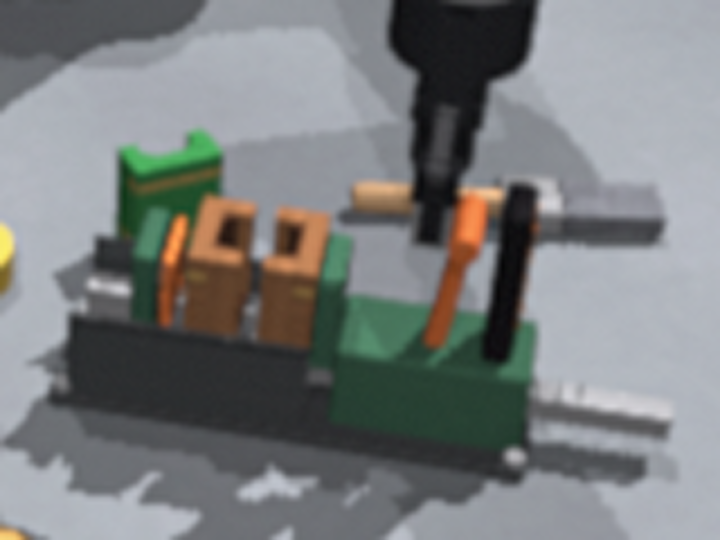

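Request:
{"name": "servo_tool", "arguments": {
  "delta_pos": [
    [0.008,0.001,-0.001],
    [0.008,0.001,0],
    [0.008,0,0],
    [0,0,0]
  ],
  "dr": [
    [-0.1,0,0.2],
    [0,0,0],
    [0,0,0],
    [0,0,0]
  ],
  "grip": [0,0,0,0]
}}

```text
t: 14.68
tool_pos: [0.5786, 0.1721, 0.1396]
tool_rot: [-1.064, 1.405, -1.406]
contact_force: [-0.9, 0.2, 0.5]
opening: -0.0002
```

```bash
python3 st.py
```

```text
t 14.675 clamp x mm 0.31 clamp y 33.11 z 139.64 F xyz clamp -0.97 -0.02 0.46 open -0.0002
yaw -15.58 ydir [ 0.0035  0.002  -1.    ] zz 0.0028
```

Second stroke.

Request:
{"name": "servo_tool", "arguments": {
  "delta_pos": [
    [-0.006,0.001,0],
    [-0.005,0,0],
    [-0.005,0.0005,-0.0005],
    [-0.005,0.0005,-0.0005],
    [-0.005,0.0005,-0.0005]
  ],
  "dr": [
    [0,0,0],
    [0,0,0],
    [0,0,0.3],
    [0,0,0.3],
    [0,0,0.3]
  ],
  "grip": [0,0,0,0,0]
}}

```text
t: 15.3
tool_pos: [0.5847, 0.1951, 0.1382]
tool_rot: [-1.06, 1.405, -1.403]
contact_force: [-2.1, -7.1, 3.2]
opening: 0.0
```

```bash
python3 st.py
```

```text
t 15.3 clamp x mm 0.13 clamp y 56.93 z 138.21 F xyz clamp -0.15 -7.38 3.21 open 0.0
yaw -15.51 ydir [ 0.0062  0.006  -1.    ] zz 0.0044
```

Request:
{"name": "servo_tool", "arguments": {
  "delta_pos": [
    [-0.003,0,0],
    [0,0,0],
    [0.01,0,0],
    [0.01,0,0],
    [0.006,0,0]
  ],
  "dr": [
    [-0.2,0,0],
    [0,0,0],
    [0,0,-0.1],
    [0,0,-0.1],
    [0,0,0]
  ],
  "grip": [0,0,0,0,0]
}}

```text
t: 15.92
tool_pos: [0.5779, 0.1711, 0.1377]
tool_rot: [-1.073, 1.404, -1.406]
contact_force: [-0.7, -0.2, -0.3]
opening: 0.0
```

Request:
{"name": "servo_tool", "arguments": {
  "delta_pos": [
    [0,0,0]
  ],
  "dr": [
    [0,0,0]
  ],
  "grip": [0]
}}

```text
t: 16.05
tool_pos: [0.5779, 0.171, 0.1379]
tool_rot: [-1.072, 1.404, -1.406]
contact_force: [0.5, 0.4, 0.3]
opening: 0.0
```

```bash
python3 st.py
python3 - <<'E'
from h import *
im=ctrl.get_image('scene');crop(im,290,160,450,280,4.5,'pics/m_scene.png')
E
```

```text
t 16.05 clamp x mm -0.12 clamp y 31.78 z 137.92 F xyz clamp 0.34 0.48 0.28 open 0.0
yaw -15.42 ydir [-8.0e-04 -1.7e-03 -1.0e+00] zz -0.0003
```

View pics/m_scene.png

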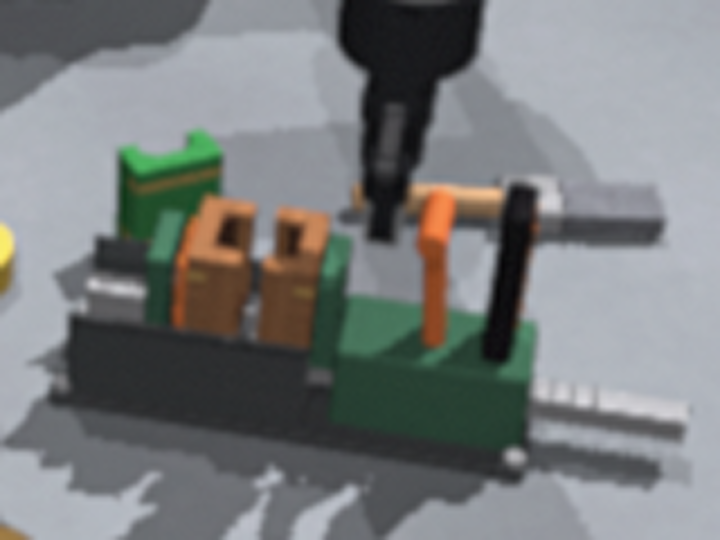

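Request:
{"name": "servo_tool", "arguments": {
  "delta_pos": [
    [-0.007,0,0],
    [-0.005,0,0],
    [-0.005,0.0005,0],
    [-0.005,0.0005,0],
    [-0.004,0.0005,0]
  ],
  "dr": [
    [0,0,0.1],
    [0,0,0.1],
    [0,0,0.2],
    [0,0,0.2],
    [0,0,0.2]
  ],
  "grip": [0,0,0,0,0]
}}

```text
t: 16.73
tool_pos: [0.5848, 0.1933, 0.1373]
tool_rot: [-1.071, 1.404, -1.404]
contact_force: [-2.5, -6.4, 3.0]
opening: 0.0001
```

```bash
python3 st.py
```

```text
t 16.725 clamp x mm 0.71 clamp y 55.19 z 137.33 F xyz clamp -0.72 -6.88 2.98 open 0.0001
yaw -15.33 ydir [-4.e-04 -5.e-04 -1.e+00] zz -0.0003
```

Request:
{"name": "servo_tool", "arguments": {
  "delta_pos": [
    [-0.003,0,0],
    [-0.001,0,0],
    [0.01,0,0],
    [0.01,0,0],
    [0.006,0,0]
  ],
  "dr": [
    [0,0,0],
    [0,0,0],
    [0,0,-0.1],
    [0,0,-0.1],
    [0,0,0]
  ],
  "grip": [0,0,0,0,0]
}}

```text
t: 17.35
tool_pos: [0.5783, 0.1701, 0.1372]
tool_rot: [-1.081, 1.4, -1.409]
contact_force: [0.1, -0.2, 0.2]
opening: 0.0001
```

Request:
{"name": "servo_tool", "arguments": {
  "delta_pos": [
    [0,0,0]
  ],
  "dr": [
    [0,0,0]
  ],
  "grip": [0]
}}

```text
t: 17.48
tool_pos: [0.5783, 0.1699, 0.1374]
tool_rot: [-1.08, 1.4, -1.409]
contact_force: [-0.3, 0.4, 0.6]
opening: -0.0002
```

```bash
python3 st.py
python3 - <<'E'
from h import *
im=ctrl.get_image('scene');crop(im,290,160,450,280,4.5,'pics/n_scene.png')
E
```

```text
t 17.475 clamp x mm 0.62 clamp y 30.84 z 137.37 F xyz clamp -0.4 0.32 0.64 open -0.0002
yaw -15.27 ydir [-0.0039 -0.0089 -1.    ] zz -0.0014
```

View pics/n_scene.png

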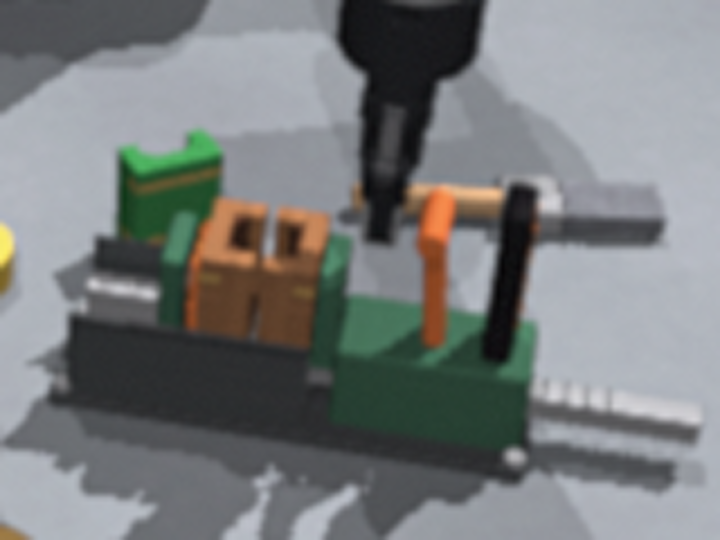

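Request:
{"name": "servo_tool", "arguments": {
  "delta_pos": [
    [-0.007,0,0],
    [-0.005,0,0],
    [-0.004,0,0],
    [-0.004,0,0],
    [-0.003,0,0]
  ],
  "dr": [
    [0.1,0,0.2],
    [0.1,0,0.2],
    [0,0,0.2],
    [0,0,0.2],
    [0,0,0.2]
  ],
  "grip": [0,0,0,0,0]
}}

```text
t: 18.15
tool_pos: [0.5842, 0.1893, 0.138]
tool_rot: [-1.075, 1.398, -1.406]
contact_force: [-2.8, -6.1, 2.9]
opening: 0.0002
```

Request:
{"name": "servo_tool", "arguments": {
  "delta_pos": [
    [-0.003,0,0]
  ],
  "dr": [
    [0,0,0.2]
  ],
  "grip": [0]
}}

```text
t: 18.27
tool_pos: [0.5848, 0.1912, 0.1381]
tool_rot: [-1.075, 1.398, -1.406]
contact_force: [-2.0, -6.0, 2.8]
opening: 0.0002
```

```bash
python3 st.py
```

```text
t 18.275 clamp x mm 1.21 clamp y 53.14 z 138.1 F xyz clamp -0.3 -6.33 2.8 open 0.0002
yaw -15.15 ydir [ 3.0e-04 -5.1e-03 -1.0e+00] zz 0.0017
```

Request:
{"name": "servo_tool", "arguments": {
  "delta_pos": [
    [-0.003,0,0],
    [-0.002,0,0]
  ],
  "dr": [
    [0,0,0.2],
    [0,0,0.2]
  ],
  "grip": [0,0]
}}

```text
t: 18.52
tool_pos: [0.5855, 0.1938, 0.1382]
tool_rot: [-1.077, 1.398, -1.405]
contact_force: [-2.3, -7.2, 2.9]
opening: -0.0002
```

Request:
{"name": "servo_tool", "arguments": {
  "delta_pos": [
    [-0.002,0,0]
  ],
  "dr": [
    [0,0,0.1]
  ],
  "grip": [0]
}}

```text
t: 18.65
tool_pos: [0.5857, 0.1944, 0.1382]
tool_rot: [-1.08, 1.398, -1.406]
contact_force: [-2.8, -7.4, 3.2]
opening: -0.0002
```

```bash
python3 st.py
```

```text
t 18.65 clamp x mm 1.24 clamp y 56.47 z 138.21 F xyz clamp -0.77 -7.89 3.17 open -0.0002
yaw -15.09 ydir [-0.0023 -0.0081 -1.    ] zz -0.0001
```

Request:
{"name": "servo_tool", "arguments": {
  "delta_pos": [
    [-0.0025,0,0]
  ],
  "dr": [
    [0.1,-0.1,0.2]
  ],
  "grip": [0]
}}

```text
t: 18.77
tool_pos: [0.586, 0.1954, 0.1383]
tool_rot: [-1.082, 1.395, -1.406]
contact_force: [-2.7, -8.2, 3.7]
opening: -0.0001
```

Request:
{"name": "servo_tool", "arguments": {
  "delta_pos": [
    [-0.002,0,0]
  ],
  "dr": [
    [0,0,0.1]
  ],
  "grip": [0]
}}

```text
t: 18.9
tool_pos: [0.5861, 0.1957, 0.1383]
tool_rot: [-1.085, 1.394, -1.408]
contact_force: [-2.9, -8.2, 2.8]
opening: -0.0001
```

```bash
python3 st.py
```

```text
t 18.9 clamp x mm 1.3 clamp y 57.81 z 138.29 F xyz clamp -0.61 -8.66 2.78 open -0.0001
yaw -14.96 ydir [-0.0033 -0.0126 -0.9999] zz 0.0001
```

Request:
{"name": "servo_tool", "arguments": {
  "delta_pos": [
    [0.009,0,-0.001],
    [0.009,0,0],
    [0.008,0,0],
    [0,0,0]
  ],
  "dr": [
    [0,0.2,0.2],
    [0,0.2,0.2],
    [0,0,0],
    [0,0,0]
  ],
  "grip": [0,0,0,0]
}}

```text
t: 19.4
tool_pos: [0.578, 0.1703, 0.1383]
tool_rot: [-1.074, 1.402, -1.407]
contact_force: [-0.4, 0.1, -0.6]
opening: -0.0003
```

```bash
python3 st.py
python3 - <<'E'
from h import *
im=ctrl.get_image('scene');crop(im,290,160,450,280,4.5,'pics/o_scene.png')
fs=[]
for i in range(6):
    F=ctrl.get_obs()['contact_force'];fs.append(F);ctrl.get_image('wrist')
print(np.mean(fs,0),np.std(fs,0))
E
```

```text
t 19.4 clamp x mm 0.14 clamp y 31.21 z 138.26 F xyz clamp -0.42 0.02 -0.62 open -0.0003
yaw -15.36 ydir [-0.001  -0.0043 -1.    ] zz 0.0002
[ 0.14480481 -0.15371109 -0.05046233] [0.38441484 0.84936295 0.32692398]
```

View pics/o_scene.png

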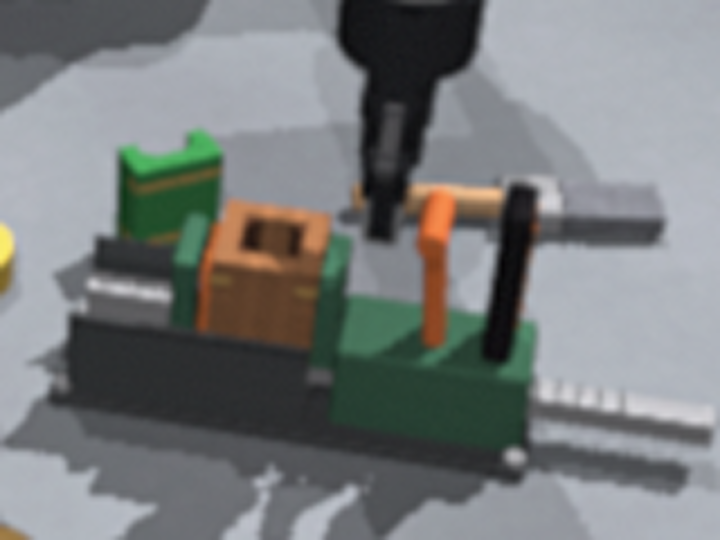

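Request:
{"name": "servo_tool", "arguments": {
  "delta_pos": [
    [-0.006,0,0],
    [-0.004,0,0],
    [-0.003,0,0],
    [-0.003,0,0]
  ],
  "dr": [
    [0,0,0.1],
    [0,0,0.1],
    [0,0,0.2],
    [0,0,0.2]
  ],
  "grip": [0,0,0,0]
}}

```text
t: 20.25
tool_pos: [0.5815, 0.1826, 0.1383]
tool_rot: [-1.079, 1.401, -1.407]
contact_force: [-2.6, -9.4, 3.5]
opening: -0.0002
```

```bash
cat > av.py <<'E'
from h import *
a=np.radians(-15.3);uy=np.array([-np.sin(a),np.cos(a)]);fs=[]
for i in range(8):
    fs.append(ctrl.get_obs()['contact_force'][:2]@uy);ctrl.get_image('scene')
print('Fy mean',np.mean(fs),'sem',np.std(fs)/8**.5, np.round(fs,1))
E
python3 st.py; python3 av.py
```

```text
t 20.25 clamp x mm 0.36 clamp y 43.93 z 138.3 F xyz clamp -0.02 -9.71 3.5 open -0.0002
yaw -15.24 ydir [-0.0033 -0.0072 -1.    ] zz -0.0013
Fy mean -9.481384264102404 sem 0.07103535317283032 [-9.7 -9.4 -9.4 -9.8 -9.7 -9.5 -9.3 -9.2]
```

Request:
{"name": "servo_tool", "arguments": {
  "delta_pos": [
    [-0.003,0,0]
  ],
  "dr": [
    [0,0,0.2]
  ],
  "grip": [0]
}}

```text
t: 20.78
tool_pos: [0.5818, 0.183, 0.1383]
tool_rot: [-1.081, 1.401, -1.409]
contact_force: [-2.9, -9.5, 3.2]
opening: 0.0001
```

```bash
python3 st.py; python3 av.py
```

```text
t 20.775 clamp x mm 0.45 clamp y 44.42 z 138.29 F xyz clamp -0.27 -9.93 3.17 open 0.0001
yaw -15.27 ydir [-0.005  -0.0092 -0.9999] zz -0.0024
Fy mean -9.771262736929852 sem 0.17276168967764258 [ -9.9  -8.9  -9.2 -10.1 -10.4  -9.4  -9.9 -10.3]
```

Request:
{"name": "servo_tool", "arguments": {
  "delta_pos": [
    [-0.005,0,0]
  ],
  "dr": [
    [0.2,0,0.5]
  ],
  "grip": [0]
}}

```text
t: 21.3
tool_pos: [0.5825, 0.1851, 0.1383]
tool_rot: [-1.078, 1.4, -1.409]
contact_force: [-4.9, -11.9, 4.7]
opening: -0.0004
```

```bash
python3 st.py; python3 av.py
```

```text
t 21.3 clamp x mm 0.63 clamp y 46.64 z 138.27 F xyz clamp -1.56 -12.75 4.72 open -0.0004
yaw -15.28 ydir [-0.0021 -0.0083 -1.    ] zz 0.0002
Fy mean -11.568925366541983 sem 0.26458387727081834 [-12.7 -11.6 -11.  -12.7 -11.4 -11.7 -10.6 -10.7]
```

Request:
{"name": "servo_tool", "arguments": {
  "delta_pos": [
    [-0.005,0,0]
  ],
  "dr": [
    [0.1,0,0.5]
  ],
  "grip": [0]
}}

```text
t: 21.82
tool_pos: [0.5831, 0.1868, 0.1382]
tool_rot: [-1.077, 1.4, -1.409]
contact_force: [-5.9, -13.1, 5.6]
opening: -0.0004
```

```bash
python3 st.py; python3 av.py
```

```text
t 21.825 clamp x mm 0.79 clamp y 48.42 z 138.17 F xyz clamp -2.19 -14.17 5.56 open -0.0004
yaw -15.28 ydir [-0.0013 -0.0078 -1.    ] zz 0.0007
Fy mean -13.064087019199537 sem 0.18140773362482054 [-14.2 -12.9 -13.1 -12.8 -12.8 -12.3 -13.4 -13.1]
```

Request:
{"name": "servo_tool", "arguments": {
  "delta_pos": [
    [-0.005,0,0]
  ],
  "dr": [
    [0.1,0,0.5]
  ],
  "grip": [0]
}}

```text
t: 22.35
tool_pos: [0.5837, 0.188, 0.1381]
tool_rot: [-1.077, 1.399, -1.41]
contact_force: [-6.1, -13.9, 3.9]
opening: -0.0004
```

```bash
python3 st.py; python3 av.py
```

```text
t 22.35 clamp x mm 0.96 clamp y 49.8 z 138.1 F xyz clamp -2.18 -14.98 3.92 open -0.0004
yaw -15.3 ydir [-0.001 -0.008 -1.   ] zz 0.0011
Fy mean -14.253374524846544 sem 0.11322314961674451 [-15.  -14.4 -14.  -14.3 -13.9 -14.  -14.2 -14.3]
```

Request:
{"name": "servo_tool", "arguments": {
  "delta_pos": [
    [-0.0045,0,0]
  ],
  "dr": [
    [0.1,0,0.4]
  ],
  "grip": [0]
}}

```text
t: 22.88
tool_pos: [0.5839, 0.1886, 0.138]
tool_rot: [-1.079, 1.399, -1.412]
contact_force: [-5.3, -15.5, 5.4]
opening: 0.0
```

```bash
python3 st.py; python3 av.py
```

```text
t 22.875 clamp x mm 1.08 clamp y 50.44 z 137.99 F xyz clamp -1.01 -16.39 5.38 open 0.0
yaw -15.32 ydir [-0.0016 -0.0105 -0.9999] zz 0.0012
Fy mean -15.375071305579663 sem 0.2065157888771671 [-16.4 -15.6 -14.8 -15.8 -14.9 -14.4 -15.4 -15.7]
```

Request:
{"name": "servo_tool", "arguments": {
  "delta_pos": [
    [0.004,0,0],
    [0.006,0,0],
    [0.007,0,0],
    [0.006,0,-0.001],
    [0,0,0]
  ],
  "dr": [
    [0,0,0.2],
    [0,0,0.1],
    [0,0,0],
    [0,0,0],
    [0,0,0]
  ],
  "grip": [0,0,0,0,0]
}}

```text
t: 23.9
tool_pos: [0.5763, 0.1652, 0.1378]
tool_rot: [-1.076, 1.401, -1.408]
contact_force: [0.6, -0.6, 0.1]
opening: 0.0003
```

Request:
{"name": "servo_tool", "arguments": {
  "delta_pos": [
    [0,-0.03,0],
    [0,-0.05,0],
    [0,-0.05,0],
    [0,-0.03,0],
    [0,0,0]
  ],
  "dr": [
    [0,0,0],
    [0,0,0],
    [0,0,0],
    [0,0,0],
    [0,0,0]
  ],
  "grip": [0,0,0,0,0]
}}

```text
t: 24.52
tool_pos: [0.576, 0.1675, 0.3018]
tool_rot: [-1.076, 1.401, -1.406]
contact_force: [0.3, 0.1, -0.8]
opening: 0.0002
```

```bash
python3 st.py
python3 - <<'E'
from h import *
import pickle
o=ctrl.get_obs();p=ctrl.camera_params('wrist')
im=ctrl.get_image('wrist');cv2.imwrite('pics/q_wrist.png',im[:,:,::-1])
im=ctrl.get_image('scene');cv2.imwrite('pics/q_full.png',im[:,:,::-1]);crop(im,290,160,450,280,4.5,'pics/q_scene.png')
E
```

```text
t 24.525 clamp x mm -0.96 clamp y 27.92 z 301.76 F xyz clamp 0.28 0.17 -0.78 open 0.0002
yaw -15.26 ydir [-0.0021 -0.0048 -1.    ] zz -0.0007
```

View pics/q_wrist.png

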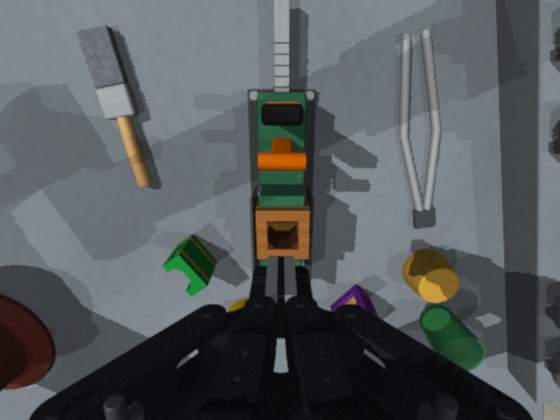

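View pics/q_scene.png

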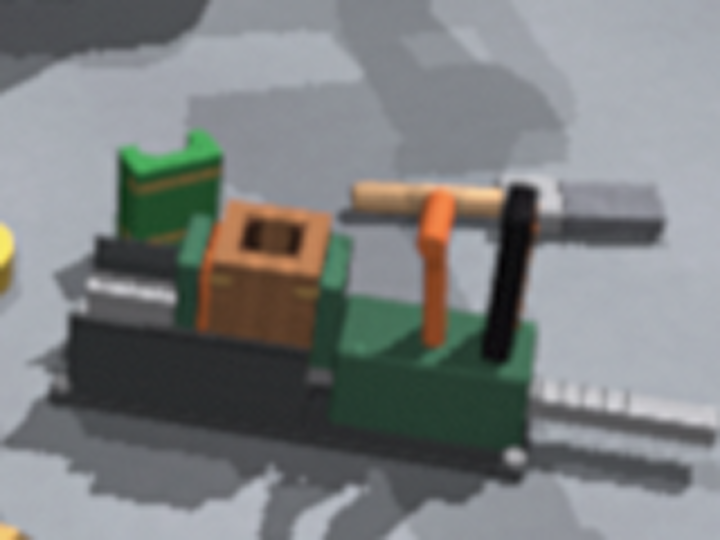

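View pics/q_full.png

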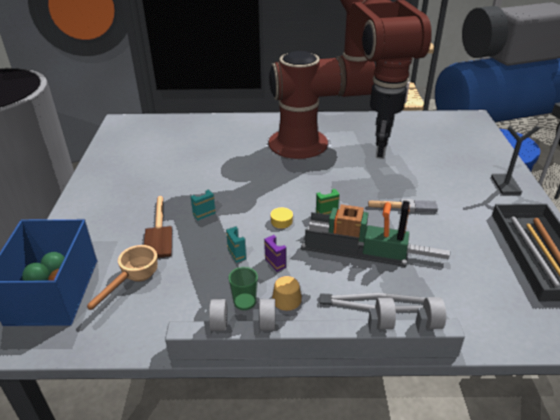

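```bash
python3 -c "
from station import ctrl
print(ctrl.finish_job())"
```

```text
the job is handed in; nothing more can be done
None
```

I stood the brown front half upright in the clamp bed with its hollow facing the rear half and let go. I then worked the trigger through four full strokes and one measured part stroke, and released it. The job was handed in at about 24.6 s of the 70 s allowed.

- **Clamping force:** On the last squeeze the bar read about 15.4 N averaged over eight readings, with a single peak of 16.4 N. By the table given, that leaves about 15 to 16 N on the mould. The force on the mould is inferred from the bar, as nothing measures it directly.
- **Final pictures:** They show the mould shut and upright between the pad and the fixed jaw. The trigger is back at its released position, the bystanders and look-alikes appear where they were, and the gripper is clear with no contact.
- **Brief load while placing:** When seating the block I pressed a little too far. It read about 19 N down and 10 N sideways against the bed or guide, then eased before I let go. It was well under the limits and nothing moved.
- **Camera offset:** The camera put the held block about 1 to 2.5 mm from where the robot's own position reading did. I took a value between the two, and the block went into the guides without resistance until it reached the bed.

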